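# Clear the lane and pull the sprung gauge to its cursor

## Task

Clear the bench for the pull check: nest the two loose aluminium cups, upright and fully home, into the cup standing on the rubber mat, leaving that one on its spot. Then draw the sprung gauge's black handle down its slope until the pointer is level with the white line of the cursor, hold it there for about a second without going clearly past it, and ease it back fully home without letting it snap. Do not shift the cursor or disturb the bottle, blower or carton.

Things in the scene. Friction and masses are not known exactly. Their poses are not given: they have to be found in the camera images.
- cup_base: Plain aluminium parts cup, upright, open top, 100 mm high, 80-150 g; origin centre of underside. Foot radius 19 mm, widening to 26.7 mm at 64 mm; above it a collar, 64 mm across, from 65 mm to the rim. All three are alike. They nest: the upper's shoulder rests on the lower's rim, 35 mm higher, so only its collar shows; 1.7 mm side play. This one stands on the mat and stays there.
- cup_lane: Plain aluminium parts cup, upright, open top, 100 mm high, 80-150 g; origin centre of underside. Foot radius 19 mm, widening to 26.7 mm at 64 mm; above it a collar, 64 mm across, from 65 mm to the rim. This one stands in front of the gauge (robot's side), in the way of the gripper when it pulls the handle.
- cup_side: Plain aluminium parts cup, upright, open top, 100 mm high, 80-150 g; origin centre of underside. Foot radius 19 mm, widening to 26.7 mm at 64 mm; above it a collar, 64 mm across, from 65 mm to the rim. This one stands on the other side of the gauge from the mat.
- mat: Black rubber mat fixed on the table, 130 x 130 x 4 mm, left or right of the gauge. Origin: centre of its underside.
- gauge_stand: Fixed pull gauge: deck 275 x 190 mm sloping 35 deg, low edge to the robot. Origin on the table; x level to the high rear, z up. Deck height 92 mm at x=0; front edge x=-111, 15 mm high. Over its rear a level guard shelf: front edge x=+5 mm, underside z=208, 190 mm wide, read-out on it to z=240. It blocks a gripper coming straight down on the handle; one tilted 35 deg, square to the deck, fits.
- gauge_grip (a point): Where to grip the black handle, which stands square on the deck on a sliding steel blade. x up the slope (against the pull), y across, z out of the deck. 40 mm out of the deck (handle ends at 54), in the middle of a waist 24 mm thick (y), 34 mm long (x), between flanges 44 mm wide (y) that catch the fingers. When home: x=-23 mm, z=125 mm in the stand's frame.
- gauge_pointer (a point): Tip of the thin steel pointer on the blade, under the handle, 68 mm to +y of its middle, 10 mm out of the deck, level with it along the slope; travels with it. Axes as gauge_grip.
- cursor_mark (a point): Inner end of the white line on the dark steel cursor, a 12 x 22 x 11 mm rider on the scale at the deck's +y side, 72 mm from the middle, 10 mm out of the deck. Axes as gauge_grip. At the mark, pointer and line have the same x along the slope. Held by friction only: do not push it.
- gauge (a joint): Draw of the gauge in m: 0 fully home (high), growing as the handle is pulled down the slope; stop at 0.13. Spring: about 3 N at home and 65 N/m more, so about 9 N at 0.1 m; released, it snaps home.
- cursor (a joint): Set position of the cursor in m: the draw at which the pointer is level with its line, between 0.06 and 0.105.
- bottle: White plastic bottle, black cap, 42 mm across, 135 mm high, on the table at the mat's edge, about 100 mm from the cup there. Origin: centre of its underside. Bystander.
- blower: Black flat blower housing, 140 x 150 x 26 mm (30 mm with its fan); origin, centre of its underside. Bystander, beyond the cups on one side.
- carton: Open cardboard carton with thin dividers, 130 x 150 x 75 mm; origin, centre of its underside. Bystander, on the other side.

How it is judged:
By the outcome, as a careful person would: the job done as asked, in the order asked, and still so for the second after the job is handed in, with the robot touching nothing.
It also fails if it takes over 72 s, if anything falls off the work surface, if the arm or the gripper's body presses on something with over 40 N, if the wrist force passes 120 N, or if a joint passes its speed limit or range.

## Robot

A 6-joint arm with a two-finger parallel gripper is mounted at the origin on the work surface. World frame = base frame: x ahead of the robot, y to its left, z up, the work surface at z = 0. Lengths are in m, angles in rad, forces in N, time in s.
With the tool pointing down it reaches from about 0.4 to 0.925 m from the base axis. Payload 3.4 kg.
Tool frame: the origin (TCP) lies at the very end of the fingers, on their centre line; the grasp point (between the pads) lies 19 mm behind it; z points along the fingers, y is the line along which they close (so a half turn about z gives the same grasp; the last joint's range is limited). The gripper opens to 85 mm and grips with 20 to 120 N. Pads are 22 mm wide; open, the fingers measure 114 mm over their backs; the gripper's body (76 mm by 85 mm) begins 54 mm behind the grasp point. The pads swing forward as they close: fully open they stand 13 mm farther back than shut.
Start: joints at [1.129, 0.307, 1.506, -0, 1.328, -0.073], TCP at [0.207, 0.536, 0.231] pointing down, gripper open.
Joint ranges: [-3.12, 3.12], [-1.05, 2.28], [0.14, 2.33], [-1.42, 4.57], [0.1, 2.73], [-2.68, 2.68]. Speed limits (rad/s): [2.57, 2.57, 3.14, 3.14, 3.14, 3.14].

## Interface

Orientations are given as a unit quaternion [w, x, y, z].
In Python, from workcell import * gives the robot as it stands. The module is installed in compiled form; this text tells all that it offers.
- The arm moves only by the tool jog_arm, never from a script. Its argument "plan" is a list of rows, each a list of 2 entries, a list of its own where there are three numbers: the shift along the tool's x, y, z scaled (see below), then the turn, a rotation vector about the tool's x, y, z scaled (see below). In form: [[[dx, dy, dz], [rx, ry, rz]], ...]. A call has exactly 5 rows; each row shifts and turns the commanded pose from where the row before left it, along the tool's axes as they then stand; what a row does not reach is not made up. The controller multiplies each number of a shift by 40 cm and each number of a turn by 90 degrees. A row lasts 1/12 s, in which the tool goes at most 41.7 mm and 7.16 degrees, less where a joint would pass 70% of its speed; a pose out of reach is approached as far as the arm can. A call with a number of a shift or a turn outside -1 to 1 is refused whole. A call with a gripper value outside its range is refused whole. "jaw" is the opening, from 0 (shut) to 1 (fully open), set as the call begins (left out, the last holds). The fingers move at their own pace and stop on an object; "grip_force" is the grip in N (left out, the last holds). Time passes only in rows, so rows that do not move let the fingers close, or fill a call up. It gives the time, the measured TCP pose, the force, the opening and the grip force at its end, in the units of the state.
- sense(): the state, without advancing time (a new reading comes with each control period).
- read_camera(name): name is "scene" or "top"; returns a dict with "image" (384x512x3 uint8, red, green, blue), "camera_matrix" (3x3 intrinsics, pixels), "cam_to_world" (4x4, takes a point from camera to world coordinates). Camera axes: x right, y down, z forward; pixel columns grow to the right and rows downward; lengths in m; the calibration is good to about 2 mm. A picture is of the moment at which its call begins. There is no depth.
- sign_off(): hands the job in; it is judged then, once.
The state is a dict: "clock": time; "qpos": joint angles; "joint_vel": joint speeds; "effort": joint torques, N m; "eef_pos": TCP position; "tool_rot": TCP orientation; "contact_force": force on the tool from outside, world axes, zero at the start; "moment": the same for the moment, N m; "grip_width": finger opening in m; "finger_force": force on a finger pad.
Only numpy, scipy, OpenCV 4.12 (cv2) and the standard library are available. Lean on these libraries where they do the work, as an engineer would, in place of code of your own. Each camera call takes 0.05 s, during which the arm holds its last target. There are 200 camera calls.

## Working session

There is one attempt and no reset: what is moved stays moved. The work goes in short steps, Python scripts to look and compute and a tool call to move; the robot and the scene stay as the last step left them, time stands still between calls to the robot, and variables do not carry over. Pictures are saved under pics/ and viewed, at most 12 in all, crops included, and the job is handed in when it is done.

Besides the shell and the picture viewer there is one more tool, called after "Request:" as name(argument=value, ...) on one line, values as JSON. jog_arm: Moves the arm, as the interface text tells. Shifts and turns lie within -1 to 1; 1 stands for 40 cm of shift or 90 degrees of turn. Its arguments: {"type":"object","properties":{"plan":{"type":"array","items":{"type":"array"}},"jaw":{"type":"number"},"grip_force":{"type":"number"}},"required":["plan"]}

```bash
mkdir -p pics; cat > h.py <<'E'
from workcell import *
import numpy as np, cv2
from scipy.spatial.transform import Rotation as R
def cam(n):
    d=read_camera(n); return d['image'],np.array(d['camera_matrix']),np.array(d['cam_to_world'])
def save(n,img): cv2.imwrite('pics/'+n,cv2.cvtColor(img,cv2.COLOR_RGB2BGR))
def ray(K,T,u,v):
    d=T[:3,:3]@np.linalg.solve(K,[u,v,1.]); return T[:3,3],d
def plane(K,T,u,v,z):
    o,d=ray(K,T,u,v); return o+d*(z-o[2])/d[2]
def proj(K,T,p):
    c=T[:3,:3].T@(np.asarray(p)-T[:3,3]); q=K@c; return q[:2]/q[2]
def two(a,b):
    A=np.zeros((3,3));y=np.zeros(3)
    for o,d in (a,b):
        d=d/np.linalg.norm(d);P=np.eye(3)-np.outer(d,d);A+=P;y+=P@o
    return np.linalg.solve(A,y)
def rot(): 
    w,x,y,z=sense()['tool_rot']; return R.from_quat([x,y,z,w])
E
python3 - <<'E'
from h import *
a,K,T=cam('top'); b,K2,T2=cam('scene')
np.savez('c.npz',a=a,K=K,T=T,b=b,K2=K2,T2=T2)
save('t0.png',cv2.resize(a,(800,600))); save('s0.png',cv2.resize(b,(800,600)))
print(T.round(3),T2.round(3),K[0,0],K2[0,0]); s=sense(); print(s)
E
```

```text
[[-0.021 -0.971  0.238  0.324]
 [-1.     0.021 -0.003  0.02 ]
 [-0.002 -0.238 -0.971  0.961]
 [ 0.     0.     0.     1.   ]] [[ 0.114  0.897 -0.427  1.077]
 [ 0.993 -0.101  0.055 -0.036]
 [ 0.006 -0.431 -0.902  1.295]
 [ 0.     0.     0.     1.   ]] 347.69036784101115 386.0142094359275
{'clock': 0.1, 'qpos': array([ 1.12849726e+00,  3.07462128e-01,  1.50755849e+00,  3.26698514e-05,
        1.32841990e+00, -7.34775646e-02]), 'joint_vel': array([ 2.96793479e-03, -2.05487297e-03, -3.46482627e-03, -5.59543765e-06,
        5.83739616e-04, -1.51254237e-03]), 'effort': array([ 2.21780861e-04, -4.58528852e+01, -2.52608764e+01, -2.37242211e-04,
        5.44440889e-03,  6.63993251e-05]), 'eef_pos': array([0.20702086, 0.53575034, 0.23048789]), 'tool_rot': array([-2.50968810e-04,  1.83371099e-01,  9.83043329e-01, -8.89336035e-04]), 'contact_force': array([-0.40325289,  0.13723194,  0.65122484]), 'moment': array([-0.01645771,  0.02305218, -0.01198407]), 'finger_force': 0.0, 'grip_width': 0.08527524529921993}
```

View pics/t0.png

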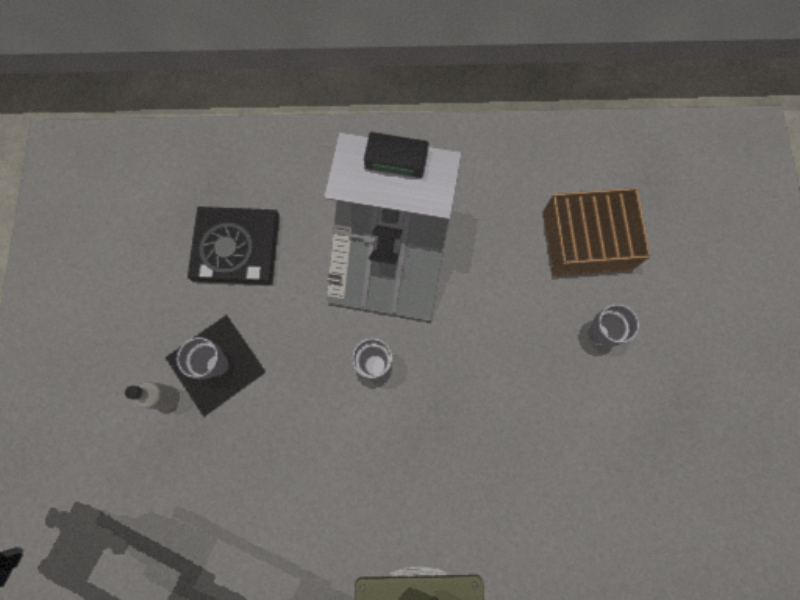

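View pics/s0.png

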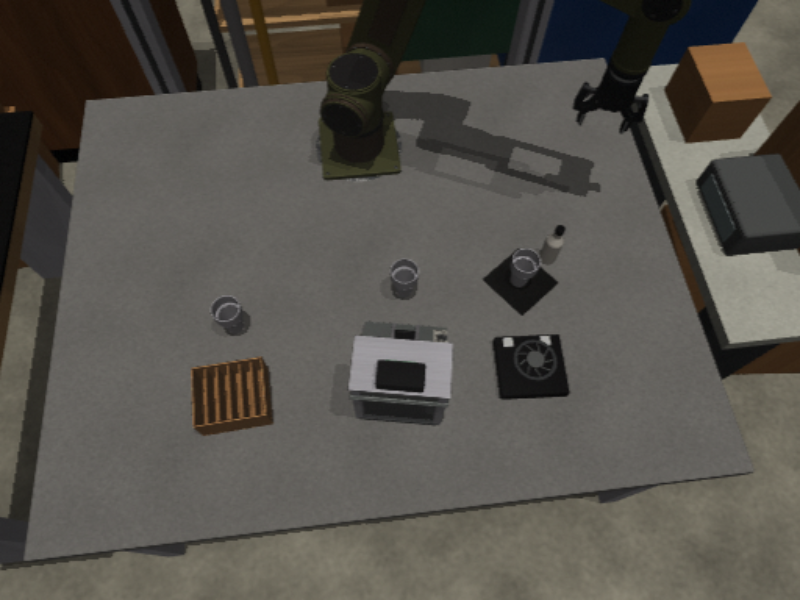

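The top view shows the cup rims at about (203,357) base, (372,358) lane and (614,326) side, with the handle at (385,243), the scale on the left at x≈340 and the bottle at (140,394). The scene view has the rims at (525,262), (404,272) and (227,310). Next I'll zoom in for precise rim and gauge points.

```bash
python3 - <<'E'
from h import *
c=np.load('c.npz'); a,K,T,b,K2,T2=[c[k] for k in ('a','K','T','b','K2','T2')]
f=.64
def fit(img,K,T,u,v,z,r=20):
    u*=f;v*=f;x0,y0=int(u)-r,int(v)-r
    g=cv2.cvtColor(img[y0:y0+2*r,x0:x0+2*r],cv2.COLOR_RGB2GRAY)
    g=cv2.resize(g,None,fx=8,fy=8,interpolation=cv2.INTER_CUBIC)
    return g
# rim: sample radial rays from projected circle at rim height; use brightness peak per angle, robust circle fit in plane
def rim(img,K,T,u,v,z):
    g=cv2.cvtColor(img,cv2.COLOR_RGB2GRAY).astype(np.float32)
    cpt=plane(K,T,u*f,v*f,z)
    th=np.linspace(0,2*np.pi,72,endpoint=False)
    for it in range(8):
        P=[]
        rs=np.linspace(.025,.038,27)
        for t in th:
            px=np.array([proj(K,T,cpt+[r*np.cos(t),r*np.sin(t),0]) for r in rs],np.float32)
            val=cv2.remap(g,px[:,0],px[:,1],cv2.INTER_LINEAR)
            val=val.ravel(); i=val.argmax()
            if val[i]>115 : P.append(np.r_[cpt[:2]+rs[i]*np.array([np.cos(t),np.sin(t)])])
        P=np.array(P); 
        for k in range(3):
            A=np.c_[2*P,np.ones(len(P))]; s=np.linalg.lstsq(A,(P**2).sum(1),rcond=None)[0]
            rr=np.sqrt(s[2]+s[:2]@s[:2]); e=abs(np.linalg.norm(P-s[:2],axis=1)-rr)
            P=P[e<=max(.002,np.median(e))]
        cpt[:2]=s[:2]
    return cpt.round(4),rr.round(4),len(P)
for n,ut,us,z in (('base',(203,357),(525,262),.104),('lane',(372,358),(404,272),.1),('side',(614,326),(227,310),.1)):
    print(n,rim(a,K,T,*ut,z),rim(b,K2,T2,*us,z))
def crop(img,u,v,w,h,W,H): 
    u=int(u*f);v=int(v*f);return cv2.resize(img[v-h//2:v+h//2,u-w//2:u+w//2],(W,H),interpolation=cv2.INTER_CUBIC)
top=crop(a,390,235,120,150,480,600)
side=np.vstack([crop(a,*p,40,25,320,200) for p in ((203,362),(372,358),(614,326))])
save('z0.png',np.hstack([top,side]))
print('crop top origin',int(390*f)-60,int(235*f)-75)
E
```

```text
base (array([0.4529, 0.3462, 0.104 ]), np.float64(0.0301), 44) (array([0.4535, 0.349 , 0.104 ]), np.float64(0.0318), 6)
lane (array([0.4479, 0.0688, 0.1   ]), np.float64(0.0297), 43) (array([0.4443, 0.0681, 0.1   ]), np.float64(0.0293), 6)
side (array([ 0.4945, -0.332 ,  0.1   ]), np.float64(0.0305), 63) (array([ 0.4939, -0.3331,  0.1   ]), np.float64(0.0303), 20)
crop top origin 189 75
```

View pics/z0.png

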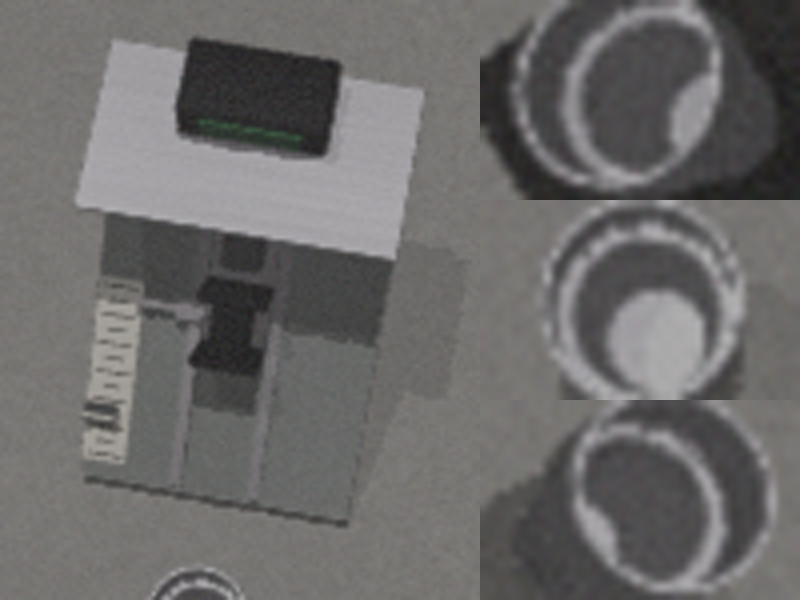

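The crop shows the outer rims clearly, and a second ring at each shoulder that biased the fits. On the gauge, the deck's front edge runs from crop (85,480) to (348,523), the pointer tip is at (143,303) and the cursor at (102,415).

```bash
python3 - <<'E'
from h import *
c=np.load('c.npz'); a,K,T,b,K2,T2=[c[k] for k in ('a','K','T','b','K2','T2')]
def rim(img,K,T,u,v,z):
    g=cv2.cvtColor(img,cv2.COLOR_RGB2GRAY).astype(np.float32)
    cpt=plane(K,T,u,v,z); 
    for it in range(6):
        P=[];rs=np.linspace(.027,.037,41)
        for t in np.linspace(0,2*np.pi,72,endpoint=False):
            px=np.array([proj(K,T,cpt+[r*np.cos(t),r*np.sin(t),0]) for r in rs],np.float32)
            v_=cv2.remap(g,px[:,0],px[:,1],cv2.INTER_CUBIC).ravel()
            pk=[i for i in range(1,40) if v_[i]>=v_[i-1] and v_[i]>v_[i+1] and v_[i]>v_[-1]+10]
            if pk: P.append(cpt[:2]+rs[pk[-1]]*np.array([np.cos(t),np.sin(t)]))
        P=np.array(P)
        for k in range(3):
            s=np.linalg.lstsq(np.c_[2*P,np.ones(len(P))],(P**2).sum(1),rcond=None)[0]
            rr=np.sqrt(s[2]+s[:2]@s[:2]); e=abs(np.linalg.norm(P-s[:2],axis=1)-rr); P=P[e<=max(.0015,np.median(e))]
        cpt[:2]=s[:2]
    return cpt[:2].round(4),rr.round(4),len(P)
for n,p,q,z in (('base',(125.7,229.8),(336,168),.104),('lane',(237.9,229.2),(258.5,171.5),.1),('side',(395.9,207),(145.3,195.5),.1)):
    print(n,plane(K,T,*p,z)[:2].round(4),rim(a,K,T,*p,z),rim(b,K2,T2,*q,z))
w=lambda x,y:(189+x/4-.4,75+y/4-.4)
L=plane(K,T,*w(85,480),.0145);Rr=plane(K,T,*w(348,523),.0145)
d=L-Rr; print('front',L,Rr,np.linalg.norm(d))
y=d/np.linalg.norm(d); x=np.array([y[1],-y[0],0]); yaw=np.arctan2(x[1],x[0])
O=(L+Rr)/2+.111*x; O[2]=0
s=np.deg2rad(35); sx=np.cos(s)*x+[0,0,np.sin(s)]; n=-np.sin(s)*x+[0,0,np.cos(s)]
print('O',O,'yaw deg',np.rad2deg(yaw))
G=O-.023*x+[0,0,.125]
pc=lambda P:((proj(K,T,P)-[189,75]+.4)*4).round(0)
print('G',G,'handle top',pc(G+.014*n),'ptr',pc(G-.03*n+.068*y),'shelf',pc(O+.005*x+.095*y+[0,0,.21]),pc(O+.005*x-.095*y+[0,0,.21]))
def draw(px,h=.010):
    o,dd=ray(K,T,*w(*px)); B=G-(.04-h)*n; P=o+dd*(((B-o)@n)/(dd@n)); return -(P-B)@sx,(P-B)@y
print('ptr',draw((143,303)),'cursor',draw((102,415)),draw((118,412)))
cr=a[165:195,205:230]; save('cur.png',cv2.resize(cr,(750,600)[:2],interpolation=cv2.INTER_NEAREST) if 0 else cv2.resize(cr,None,fx=20,fy=20,interpolation=cv2.INTER_CUBIC))
E
```

```text
base [0.4485 0.3452] (array([0.4528, 0.3456]), np.float64(0.0304), 60) (array([0.452, 0.345]), np.float64(0.0306), 55)
lane [0.4446 0.0676] (array([0.4472, 0.0683]), np.float64(0.0302), 63) (array([0.445 , 0.0675]), np.float64(0.031), 45)
side [ 0.4923 -0.3313] (array([ 0.4942, -0.3317]), np.float64(0.0306), 63) (array([ 0.4939, -0.3324]), np.float64(0.031), 54)
front [0.55558538 0.15016208 0.0145    ] [ 0.52087905 -0.03289073  0.0145    ] 0.18631387629915497
O [0.64728937 0.03795872 0.        ] yaw deg -10.735700799860078
G [0.62469195 0.04224313 0.125     ] handle top [230. 336.] ptr [136. 302.] shelf [ 76. 210.] [398. 260.]
ptr (np.float64(1.5262219687113716e-05), np.float64(0.06363316359826227)) cursor (np.float64(0.0819312374050073), np.float64(0.08368619069311478)) (np.float64(0.07795412386678083), np.float64(0.07299146841718718))
```

View pics/cur.png

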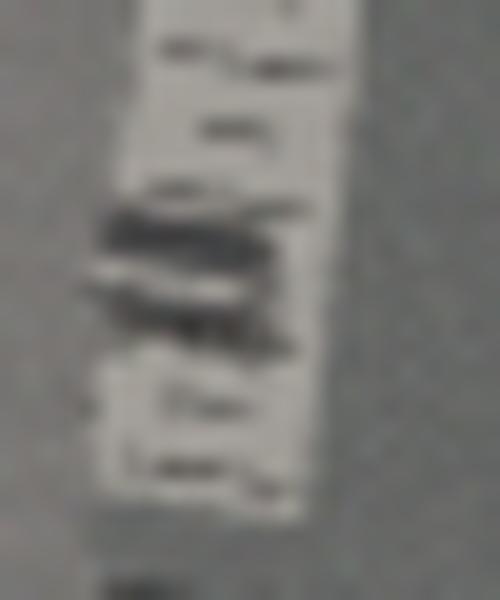

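The gauge model reprojects well: the shelf, handle and pointer all land within about 3 mm. The cursor's white line ends near full-image pixel (217,179), a draw of about 0.08. Next I'll work out the moves, including the bottle's direction.

```bash
cat >> h.py <<'E'
def go(p,n=1,Rt=None):
    r=rot(); s=sense(); d=np.asarray(p)-s['eef_pos']; t=r.inv().apply(d)/.4
    print('shift tot',t.round(4),'per row(%d)'%n,(t/n).round(4),'dist',np.linalg.norm(d).round(3),end=' ')
    if Rt is not None: print('turn tot',((r.inv()*Rt).as_rotvec()/(np.pi/2)).round(4),end='')
    print()
def down(deg):
    t=np.deg2rad(deg); y=np.array([np.cos(t),np.sin(t),0]); z=np.array([0,0,-1.]); return R.from_matrix(np.c_[np.cross(y,z),y,z])
base=np.array([.4524,.3453]);lane=np.array([.446,.068]);side=np.array([.494,-.332])
E
python3 - <<'E'
from h import *
c=np.load('c.npz'); B=plane(c['K'],c['T'],85.1,251.5,.135)[:2]; print('bottle',B,B-base,np.linalg.norm(B-base),np.degrees(np.arctan2(*(B-base)[::-1])))
go([*lane,.2],15,down(69)); go([*lane,.2],15,down(45))
E
```

```text
bottle [0.39473688 0.4253986 ] [-0.05766312  0.0800986 ] 0.09869559818770195 125.75017852939801
shift tot [-0.9789 -0.8752  0.0777] per row(15) [-0.0653 -0.0583  0.0052] dist 0.526 turn tot [-0.0012 -0.0001 -0.0015]
shift tot [-0.9789 -0.8752  0.0777] per row(15) [-0.0653 -0.0583  0.0052] dist 0.526 turn tot [-1.200e-03  1.000e-04  2.652e-01]
```

Request:
jog_arm(plan=[[[-0.065, -0.058, 0.005], [0, 0, 0]], [[-0.065, -0.058, 0.005], [0, 0, 0]], [[-0.065, -0.058, 0.005], [0, 0, 0]], [[-0.065, -0.058, 0.005], [0, 0, 0]], [[-0.065, -0.058, 0.005], [0, 0, 0]]], jaw=1)

```text
clock: 0.52
eef_pos: [0.2868, 0.3796, 0.2208]
tool_rot: [-0.0, 0.183, 0.983, -0.0]
contact_force: [0.9, 0.5, -0.3]
grip_width: 0.0855
finger_force: 0.0
```

Request:
jog_arm(plan=[[[-0.065, -0.058, 0.005], [0, 0, 0]], [[-0.065, -0.058, 0.005], [0, 0, 0]], [[-0.065, -0.058, 0.005], [0, 0, 0]], [[-0.065, -0.058, 0.005], [0, 0, 0]], [[-0.065, -0.058, 0.005], [0, 0, 0]]])

```text
clock: 0.93
eef_pos: [0.3663, 0.2245, 0.211]
tool_rot: [-0.0, 0.183, 0.983, -0.0]
contact_force: [0.8, -0.2, 0.2]
grip_width: 0.0854
finger_force: 0.0
```

Request:
jog_arm(plan=[[[-0.065, -0.058, 0.005], [0, 0, 0]], [[-0.065, -0.058, 0.005], [0, 0, 0]], [[-0.065, -0.058, 0.005], [0, 0, 0]], [[-0.065, -0.058, 0.005], [0, 0, 0]], [[0, 0, 0], [0, 0, 0]]])

```text
clock: 1.35
eef_pos: [0.4325, 0.0973, 0.203]
tool_rot: [0.001, 0.186, 0.983, -0.001]
contact_force: [0.1, 0.9, 0.1]
grip_width: 0.0853
finger_force: 0.0
```

```bash
python3 - <<'E'
from h import *
print(sense()['clock'],sense()['eef_pos']);go([*lane,.072],6,down(69))
E
```

```text
1.35 [0.43252195 0.09728872 0.20297689]
shift tot [-0.0572 -0.0552  0.3277] per row(6) [-0.0095 -0.0092  0.0546] dist 0.135 turn tot [-0.0014  0.0017 -0.0046]
```

Request:
jog_arm(plan=[[[-0.029, -0.028, 0], [0, 0, 0]], [[-0.028, -0.027, 0], [0, 0, 0]], [[0, 0, 0.05], [0, 0, 0]], [[0, 0, 0], [0, 0, 0]], [[0, 0, 0], [0, 0, 0]]])

```text
clock: 1.77
eef_pos: [0.4415, 0.0735, 0.1824]
tool_rot: [-0.002, 0.184, 0.983, -0.0]
contact_force: [0.4, 0.7, 0.1]
grip_width: 0.0855
finger_force: 0.0
```

```bash
python3 - <<'E'
from h import *
print(sense()['clock'],sense()['eef_pos']);go([*lane,.074],6,down(69))
E
```

```text
1.7667 [0.44151199 0.07350645 0.18237492]
shift tot [-0.0164 -0.0084  0.2709] per row(6) [-0.0027 -0.0014  0.0451] dist 0.109 turn tot [-0.0009 -0.0023 -0.0017]
```

Request:
jog_arm(plan=[[[-0.008, -0.004, 0.04], [0, 0, 0]], [[-0.008, -0.004, 0.06], [0, 0, 0]], [[0, 0, 0.07], [0, 0, 0]], [[0, 0, 0.06], [0, 0, 0]], [[0, 0, 0.041], [0, 0, 0]]])

```text
clock: 2.18
eef_pos: [0.4469, 0.0688, 0.0738]
tool_rot: [-0.001, 0.183, 0.983, -0.0]
contact_force: [0.6, -0.3, 0.1]
grip_width: 0.0853
finger_force: 0.0
```

Request:
jog_arm(plan=[[[0, 0, 0], [0, 0, 0]], [[0, 0, 0], [0, 0, 0]], [[0, 0, 0], [0, 0, 0]], [[0, 0, 0], [0, 0, 0]], [[0, 0, 0], [0, 0, 0]]], jaw=0.55, grip_force=25)

```text
clock: 2.6
eef_pos: [0.4489, 0.0684, 0.0761]
tool_rot: [0.001, 0.183, 0.983, 0.0]
contact_force: [0.2, -0.5, -0.9]
grip_width: 0.0634
finger_force: 27.8
```

Request:
jog_arm(plan=[[[0, 0, 0], [0, 0, 0]], [[0, 0, 0], [0, 0, 0]], [[0, 0, 0], [0, 0, 0]], [[0, 0, 0], [0, 0, 0]], [[0, 0, 0], [0, 0, 0]]])

```text
clock: 3.02
eef_pos: [0.448, 0.0681, 0.0751]
tool_rot: [0.0, 0.183, 0.983, 0.0]
contact_force: [0.2, 0.4, 0.7]
grip_width: 0.0633
finger_force: 27.9
```

```bash
python3 - <<'E'
from h import *
s=sense();print(s['eef_pos'],s['finger_force'],s['grip_width']);go([*lane,.074],6,down(69))
E
```

```text
[0.44804948 0.06806982 0.0750837 ] 27.9141757231082 0.06330689819161117
shift tot [ 0.0047 -0.002   0.0027] per row(6) [ 0.0008 -0.0003  0.0005] dist 0.002 turn tot [ 0.0001  0.0002 -0.0015]
```

Request:
jog_arm(plan=[[[0, 0, -0.03], [0, 0, 0.06]], [[0, 0, -0.08], [0, 0, 0.075]], [[0, 0, -0.1], [0, 0, 0.075]], [[0, 0, -0.09], [0, 0, 0.075]], [[0, 0, -0.05], [0, 0, 0.075]]])

```text
clock: 3.43
eef_pos: [0.4496, 0.0682, 0.2187]
tool_rot: [0.002, 0.453, 0.892, 0.001]
contact_force: [0.6, -0.0, -1.8]
grip_width: 0.0638
finger_force: 28.6
```

```bash
python3 - <<'E'
from h import *
s=sense();print(s['eef_pos'],s['finger_force'],s['grip_width']);go([*base,.215],8,down(36))
E
```

```text
[0.4495707  0.0682112  0.21873714] 28.632119148169295 0.0638461484578804
shift tot [0.5553 0.4141 0.0096] per row(8) [0.0694 0.0518 0.0012] dist 0.277 turn tot [0.0029 0.0018 0.0015]
```

Request:
jog_arm(plan=[[[0.04, 0.03, 0], [0, 0, 0]], [[0.07, 0.052, 0], [0, 0, 0]], [[0.07, 0.052, 0], [0, 0, 0]], [[0.07, 0.052, 0], [0, 0, 0]], [[0.07, 0.052, 0], [0, 0, 0]]])

```text
clock: 3.85
eef_pos: [0.4479, 0.2289, 0.2149]
tool_rot: [-0.0, 0.451, 0.893, -0.0]
contact_force: [1.0, -0.7, -0.7]
grip_width: 0.0639
finger_force: 28.6
```

Request:
jog_arm(plan=[[[0.07, 0.052, 0], [0, 0, 0]], [[0.07, 0.052, 0], [0, 0, 0]], [[0.06, 0.045, 0], [0, 0, 0]], [[0.03, 0.025, 0], [0, 0, 0]], [[0, 0, 0], [0, 0, 0]]])

```text
clock: 4.27
eef_pos: [0.4498, 0.3463, 0.2145]
tool_rot: [-0.0, 0.449, 0.894, 0.001]
contact_force: [-0.6, 0.3, -1.6]
grip_width: 0.0637
finger_force: 28.6
```

Request:
jog_arm(plan=[[[0, 0, 0], [0, 0, 0]], [[0, 0, 0], [0, 0, 0]], [[0, 0, 0], [0, 0, 0]], [[0, 0, 0], [0, 0, 0]], [[0, 0, 0], [0, 0, 0]]])

```text
clock: 4.68
eef_pos: [0.4498, 0.3418, 0.215]
tool_rot: [0.0, 0.451, 0.893, -0.0]
contact_force: [-0.3, 0.0, -1.2]
grip_width: 0.0637
finger_force: 28.6
```

```bash
python3 - <<'E'
from h import *
s=sense();print(s['eef_pos'],s['finger_force'],s['grip_width']);go([*base,.215],8,down(36))
a,K,T=cam('top'); b,K2,T2=cam('scene'); tp=s['eef_pos']
out=[]
for img,k,t in ((a,K,T),(b,K2,T2)):
    u,v=proj(k,t,tp).astype(int); print(u,v,proj(k,t,[*base,.104]))
    x0,y0=max(0,u-40),max(0,v-60); out.append(cv2.resize(img[y0:y0+120,x0:x0+80],(400,600),interpolation=cv2.INTER_CUBIC)); print(x0,y0)
save('h1.png',np.hstack(out))
E
```

```text
[0.44977434 0.34180445 0.21504924] 28.6370786335101 0.06374951441945405
shift tot [0.0031 0.0105 0.0001] per row(8) [0.0004 0.0013 0.    ] dist 0.004 turn tot [-0.0001  0.0001  0.0042]
108 222 [125.75255394 228.23881016]
68 162
342 149 [336.84781387 166.25053723]
302 89
```

View pics/h1.png

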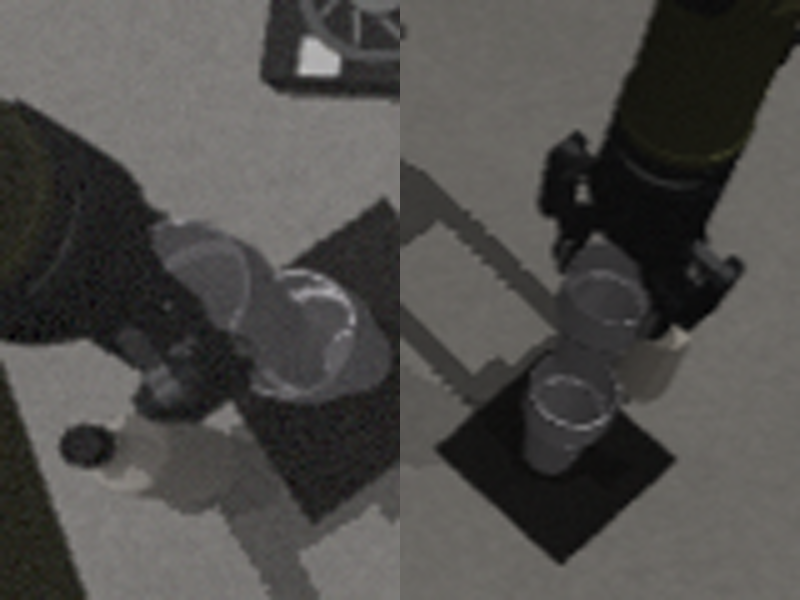

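The held cup is upright above and beside the base cup, whose rim is at crop (573,402). The bottle is clear of the fingers. I'll shift 4 mm along the jaw and lower.

Request:
jog_arm(plan=[[[0, 0.0105, 0], [0, 0, 0]], [[0, 0, 0.03], [0, 0, 0]], [[0, 0, 0.05], [0, 0, 0]], [[0, 0, 0.05], [0, 0, 0]], [[0, 0, 0.03], [0, 0, 0]]])

```text
clock: 5.2
eef_pos: [0.4526, 0.3451, 0.1492]
tool_rot: [-0.0, 0.45, 0.893, -0.001]
contact_force: [-0.5, -0.5, -1.2]
grip_width: 0.0636
finger_force: 28.6
```

Request:
jog_arm(plan=[[[0, 0, 0.02], [0, 0, 0]], [[0, 0, 0.02], [0, 0, 0]], [[0, 0, 0.015], [0, 0, 0]], [[0, 0, 0.01], [0, 0, 0]], [[0, 0, 0], [0, 0, 0]]])

```text
clock: 5.62
eef_pos: [0.4529, 0.3454, 0.1244]
tool_rot: [-0.0, 0.45, 0.893, -0.0]
contact_force: [-0.9, 0.2, -1.8]
grip_width: 0.0637
finger_force: 28.6
```

```bash
python3 - <<'E'
from h import *
s=sense();print(s['eef_pos'],s['contact_force'],s['moment'],s['grip_width']);go([.4533,.3441,.114],1,down(36))
E
```

```text
[0.45291982 0.34539805 0.12439489] [-0.86265457  0.18003026 -1.77127366] [ 0.01918577 -0.02414133 -0.01540693] 0.06370899725215774
shift tot [-0.0032 -0.0011  0.026 ] per row(1) [-0.0032 -0.0011  0.026 ] dist 0.01 turn tot [-0.0005 -0.      0.0052]
```

Request:
jog_arm(plan=[[[-0.002, 0, 0.008], [0, 0, 0]], [[0, 0, 0.006], [0, 0, 0]], [[0, 0, 0.003], [0, 0, 0]], [[0, 0, 0], [0, 0, 0]], [[0, 0, 0], [0, 0, 0]]])

```text
clock: 6.03
eef_pos: [0.4536, 0.3449, 0.1183]
tool_rot: [0.0, 0.45, 0.893, 0.0]
contact_force: [-0.3, -0.2, 0.1]
grip_width: 0.0637
finger_force: 28.6
```

Request:
jog_arm(plan=[[[0, 0, 0.003], [0, 0, 0]], [[0, 0, 0.003], [0, 0, 0]], [[0, 0, 0], [0, 0, 0]], [[0, 0, 0], [0, 0, 0]], [[0, 0, 0], [0, 0, 0]]])

```text
clock: 6.45
eef_pos: [0.4535, 0.3449, 0.1157]
tool_rot: [-0.0, 0.45, 0.893, -0.0]
contact_force: [-0.4, -0.9, -1.5]
grip_width: 0.0638
finger_force: 28.6
```

Request:
jog_arm(plan=[[[0, 0, 0.0025], [0, 0, 0]], [[0, 0, 0.0025], [0, 0, 0]], [[0, 0, 0], [0, 0, 0]], [[0, 0, 0], [0, 0, 0]], [[0, 0, 0], [0, 0, 0]]])

```text
clock: 6.87
eef_pos: [0.4538, 0.345, 0.1141]
tool_rot: [0.0, 0.45, 0.893, 0.0]
contact_force: [-1.2, 0.1, 3.6]
grip_width: 0.0635
finger_force: 29.0
```

```bash
python3 - <<'E'
from h import *
s=sense();print(s['eef_pos'],s['contact_force'],s['moment'],s['grip_width'])
E
```

```text
[0.4537988  0.34502119 0.11414177] [-1.20606371  0.06355683  3.63849004] [-0.05998967  0.068567    0.01182303] 0.06354836965074338
```

Seated at the expected height with about 4 N of contact. Releasing and rising.

Request:
jog_arm(plan=[[[0, 0, 0], [0, 0, 0]], [[0, 0, 0], [0, 0, 0]], [[0, 0, 0], [0, 0, 0]], [[0, 0, 0], [0, 0, 0]], [[0, 0, 0], [0, 0, 0]]], jaw=1)

```text
clock: 7.28
eef_pos: [0.4534, 0.3448, 0.1135]
tool_rot: [-0.0, 0.45, 0.893, -0.0]
contact_force: [-0.8, 0.0, 0.0]
grip_width: 0.0854
finger_force: 0.0
```

Request:
jog_arm(plan=[[[0, 0, -0.02], [0, 0, 0]], [[0, 0, -0.04], [0, 0, 0]], [[0, 0, -0.07], [0, 0, 0]], [[0, 0, -0.08], [0, 0, 0]], [[0, 0, -0.05], [0, 0, 0]]])

```text
clock: 7.7
eef_pos: [0.4544, 0.3455, 0.2211]
tool_rot: [0.001, 0.45, 0.893, 0.002]
contact_force: [1.0, 0.4, 1.1]
grip_width: 0.0852
finger_force: 0.0
```

Request:
jog_arm(plan=[[[0, 0, 0], [0, 0, -0.07]], [[0, 0, 0], [0, 0, -0.075]], [[0, 0, 0], [0, 0, -0.075]], [[0, 0, 0], [0, 0, -0.075]], [[0, 0, 0], [0, 0, -0.075]]])

```text
clock: 8.12
eef_pos: [0.4535, 0.3449, 0.2185]
tool_rot: [0.0, 0.173, 0.985, 0.0]
contact_force: [0.3, 0.0, 0.9]
grip_width: 0.0856
finger_force: 0.0
```

```bash
python3 - <<'E'
from h import *
s=sense();print(s['eef_pos'],s['grip_width']);go([*side,.2],20,down(70))
E
```

```text
[0.45351373 0.3448718  0.21848106] 0.08555376009842022
shift tot [-0.671  -1.5568  0.0456] per row(20) [-0.0335 -0.0778  0.0023] dist 0.678 turn tot [0.0004 0.0003 0.0012]
```

Request:
jog_arm(plan=[[[-0.02, -0.05, 0], [0, 0, 0]], [[-0.036, -0.082, 0], [0, 0, 0]], [[-0.036, -0.082, 0], [0, 0, 0]], [[-0.036, -0.082, 0], [0, 0, 0]], [[-0.036, -0.082, 0], [0, 0, 0]]])

```text
clock: 8.53
eef_pos: [0.4626, 0.179, 0.2183]
tool_rot: [0.0, 0.175, 0.985, 0.0]
contact_force: [1.4, -1.0, -0.0]
grip_width: 0.0855
finger_force: 0.0
```

Request:
jog_arm(plan=[[[-0.036, -0.082, 0], [0, 0, 0]], [[-0.036, -0.082, 0], [0, 0, 0]], [[-0.036, -0.082, 0], [0, 0, 0]], [[-0.036, -0.082, 0], [0, 0, 0]], [[-0.036, -0.082, 0], [0, 0, 0]]])

```text
clock: 8.95
eef_pos: [0.4735, -0.0002, 0.2185]
tool_rot: [0.001, 0.176, 0.984, 0.0]
contact_force: [0.1, -0.0, 0.2]
grip_width: 0.0854
finger_force: 0.0
```

Request:
jog_arm(plan=[[[-0.036, -0.082, 0], [0, 0, 0]], [[-0.036, -0.082, 0], [0, 0, 0]], [[-0.036, -0.082, 0], [0, 0, 0]], [[-0.036, -0.082, 0], [0, 0, 0]], [[-0.036, -0.082, 0], [0, 0, 0]]])

```text
clock: 9.37
eef_pos: [0.4843, -0.1791, 0.2185]
tool_rot: [0.0, 0.176, 0.984, -0.0]
contact_force: [0.7, 0.9, 0.5]
grip_width: 0.0855
finger_force: 0.0
```

Request:
jog_arm(plan=[[[-0.036, -0.082, 0], [0, 0, 0]], [[-0.036, -0.082, 0], [0, 0, 0]], [[-0.036, -0.082, 0], [0, 0, 0]], [[-0.02, -0.05, 0], [0, 0, 0]], [[0, 0, 0], [0, 0, 0]]])

```text
clock: 9.78
eef_pos: [0.4921, -0.3114, 0.2182]
tool_rot: [0.001, 0.178, 0.984, -0.002]
contact_force: [0.3, 0.2, -0.4]
grip_width: 0.0856
finger_force: 0.0
```

Request:
jog_arm(plan=[[[0, 0, 0], [0, 0, 0]], [[0, 0, 0], [0, 0, 0]], [[0, 0, 0], [0, 0, 0]], [[0, 0, 0], [0, 0, 0]], [[0, 0, 0], [0, 0, 0]]])

```text
clock: 10.2
eef_pos: [0.4916, -0.3049, 0.218]
tool_rot: [0.0, 0.175, 0.985, 0.0]
contact_force: [0.3, -0.1, -0.4]
grip_width: 0.085
finger_force: 0.0
```

```bash
python3 - <<'E'
from h import *
s=sense();print(s['eef_pos'],s['grip_width']);go([*side,.075],5,down(70))
c=np.load('c.npz')
for p in ((554,277),(556,265),(646,258)): print(plane(c['K'],c['T'],p[0]*.64,p[1]*.64,.075).round(3))
E
```

```text
[ 0.49163967 -0.30486421  0.21800981] 0.08496622099582636
shift tot [-0.0289 -0.0617  0.3575] per row(5) [-0.0058 -0.0123  0.0715] dist 0.146 turn tot [ 0.      0.0001 -0.0016]
[ 0.58  -0.241  0.075]
[ 0.601 -0.247  0.075]
[ 0.61  -0.402  0.075]
```

Carton starts at x≈0.58, so the fingers clear it.

Request:
jog_arm(plan=[[[-0.015, -0.031, 0], [0, 0, 0]], [[-0.014, -0.031, 0.03], [0, 0, 0]], [[0, 0, 0.07], [0, 0, 0]], [[0, 0, 0.07], [0, 0, 0]], [[0, 0, 0.05], [0, 0, 0]]])

```text
clock: 10.62
eef_pos: [0.4932, -0.3344, 0.1269]
tool_rot: [-0.001, 0.176, 0.984, 0.0]
contact_force: [0.1, 0.1, -0.2]
grip_width: 0.0855
finger_force: 0.0
```

Request:
jog_arm(plan=[[[0, 0, 0.05], [0, 0, 0]], [[0, 0, 0.05], [0, 0, 0]], [[0, 0, 0.035], [0, 0, 0]], [[0, 0, 0], [0, 0, 0]], [[0, 0, 0], [0, 0, 0]]])

```text
clock: 11.03
eef_pos: [0.4932, -0.3339, 0.0741]
tool_rot: [-0.001, 0.176, 0.984, 0.0]
contact_force: [0.5, -0.5, -1.3]
grip_width: 0.0855
finger_force: 0.0
```

```bash
python3 - <<'E'
from h import *
s=sense();print(s['eef_pos'],s['grip_width']);go([*side,.075],5,down(70))
E
```

```text
[ 0.49322217 -0.33386709  0.07414599] 0.08550071578620047
shift tot [-0.0002  0.0051 -0.0021] per row(5) [-0.      0.001  -0.0004] dist 0.002 turn tot [ 0.0003 -0.0016 -0.0029]
```

Request:
jog_arm(plan=[[[0, 0.004, 0], [0, 0, 0]], [[0, 0, 0], [0, 0, 0]], [[0, 0, 0], [0, 0, 0]], [[0, 0, 0], [0, 0, 0]], [[0, 0, 0], [0, 0, 0]]], jaw=0.55, grip_force=25)

```text
clock: 11.45
eef_pos: [0.4953, -0.3327, 0.077]
tool_rot: [0.001, 0.176, 0.984, -0.001]
contact_force: [0.1, -1.2, 4.7]
grip_width: 0.0627
finger_force: 27.9
```

Request:
jog_arm(plan=[[[0, 0, 0], [0, 0, 0]], [[0, 0, 0], [0, 0, 0]], [[0, 0, 0], [0, 0, 0]], [[0, 0, 0], [0, 0, 0]], [[0, 0, 0], [0, 0, 0]]])

```text
clock: 11.87
eef_pos: [0.4954, -0.3327, 0.077]
tool_rot: [0.001, 0.176, 0.984, -0.001]
contact_force: [-0.4, -0.9, 5.8]
grip_width: 0.0624
finger_force: 28.0
```

Request:
jog_arm(plan=[[[0, 0, -0.03], [0, 0, 0]], [[0, 0, -0.08], [0, 0, 0]], [[0, 0, -0.1], [0, 0, 0]], [[0, 0, -0.1], [0, 0, 0]], [[0, 0, -0.1], [0, 0, 0]]])

```text
clock: 12.28
eef_pos: [0.4936, -0.331, 0.2407]
tool_rot: [-0.001, 0.176, 0.984, 0.001]
contact_force: [0.9, -0.5, -0.8]
grip_width: 0.0626
finger_force: 28.0
```

Request:
jog_arm(plan=[[[0, 0, -0.03], [0, 0, 0.07]], [[0, 0, 0], [0, 0, 0.075]], [[0, 0, 0], [0, 0, 0.075]], [[0, 0, 0], [0, 0, 0.075]], [[0, 0, 0], [0, 0, 0.075]]])

```text
clock: 12.7
eef_pos: [0.4939, -0.3313, 0.2515]
tool_rot: [-0.0, 0.453, 0.892, 0.0]
contact_force: [-0.4, 0.5, -0.8]
grip_width: 0.063
finger_force: 28.0
```

```bash
python3 - <<'E'
from h import *
s=sense();print(s['eef_pos'],s['grip_width']);go([.4535,.3449,.25],20,down(36))
E
```

```text
[ 0.49391214 -0.33128291  0.25150086] 0.0630094556407037
shift tot [1.4247 0.9155 0.005 ] per row(20) [0.0712 0.0458 0.0003] dist 0.677 turn tot [-0.0001 -0.0006  0.0016]
```

Request:
jog_arm(plan=[[[0.04, 0.026, 0], [0, 0, 0]], [[0.075, 0.048, 0], [0, 0, 0]], [[0.075, 0.048, 0], [0, 0, 0]], [[0.075, 0.048, 0], [0, 0, 0]], [[0.075, 0.048, 0], [0, 0, 0]]])

```text
clock: 13.12
eef_pos: [0.4824, -0.1682, 0.2512]
tool_rot: [-0.001, 0.45, 0.893, 0.0]
contact_force: [-0.0, -0.3, -0.7]
grip_width: 0.0626
finger_force: 28.0
```

Request:
jog_arm(plan=[[[0.075, 0.048, 0], [0, 0, 0]], [[0.075, 0.048, 0], [0, 0, 0]], [[0.075, 0.048, 0], [0, 0, 0]], [[0.075, 0.048, 0], [0, 0, 0]], [[0.075, 0.048, 0], [0, 0, 0]]])

```text
clock: 13.53
eef_pos: [0.4701, 0.0094, 0.2514]
tool_rot: [-0.001, 0.45, 0.893, -0.0]
contact_force: [1.0, -0.1, -1.1]
grip_width: 0.0625
finger_force: 28.0
```

Request:
jog_arm(plan=[[[0.075, 0.048, 0], [0, 0, 0]], [[0.075, 0.048, 0], [0, 0, 0]], [[0.075, 0.048, 0], [0, 0, 0]], [[0.075, 0.048, 0], [0, 0, 0]], [[0.075, 0.048, 0], [0, 0, 0]]])

```text
clock: 13.95
eef_pos: [0.4579, 0.1867, 0.2515]
tool_rot: [-0.001, 0.449, 0.893, -0.0]
contact_force: [0.3, 1.0, -1.1]
grip_width: 0.0625
finger_force: 28.0
```

Request:
jog_arm(plan=[[[0.075, 0.048, 0], [0, 0, 0]], [[0.075, 0.048, 0], [0, 0, 0]], [[0.075, 0.048, 0], [0, 0, 0]], [[0.075, 0.05, 0], [0, 0, 0]], [[0.03, 0.02, 0], [0, 0, 0]]])

```text
clock: 14.37
eef_pos: [0.4484, 0.3463, 0.2513]
tool_rot: [-0.001, 0.448, 0.894, 0.001]
contact_force: [-0.2, -0.1, -0.2]
grip_width: 0.0624
finger_force: 28.0
```

Request:
jog_arm(plan=[[[0, 0, 0], [0, 0, 0]], [[0, 0, 0], [0, 0, 0]], [[0, 0, 0], [0, 0, 0]], [[0, 0, 0], [0, 0, 0]], [[0, 0, 0], [0, 0, 0]]])

```text
clock: 14.78
eef_pos: [0.4502, 0.3403, 0.2518]
tool_rot: [0.0, 0.451, 0.893, -0.0]
contact_force: [0.5, 0.5, -0.8]
grip_width: 0.0621
finger_force: 28.0
```

```bash
python3 - <<'E'
from h import *
s=sense();print(s['eef_pos'],s['finger_force'],s['grip_width']);go([.4535,.3449,.25],8,down(36))
a,K,T=cam('top'); b,K2,T2=cam('scene'); tp=s['eef_pos']
out=[]
for img,k,t in ((a,K,T),(b,K2,T2)):
    u,v=proj(k,t,tp).astype(int); print(u,v,proj(k,t,[*base,.139]))
    x0,y0=max(0,u-40),max(0,v-45); out.append(cv2.resize(img[y0:y0+120,x0:x0+80],(400,600),interpolation=cv2.INTER_CUBIC)); print(x0,y0)
save('h2.png',np.hstack(out))
E
```

```text
[0.45015092 0.34033865 0.25177838] 27.98865208402276 0.06214263988975755
shift tot [0.0042 0.0135 0.0044] per row(8) [0.0005 0.0017 0.0006] dist 0.006 turn tot [-0.0003  0.0002  0.0043]
101 219 [120.31082281 226.1686449 ]
61 174
344 143 [338.92518582 161.30300298]
304 98
```

View pics/h2.png

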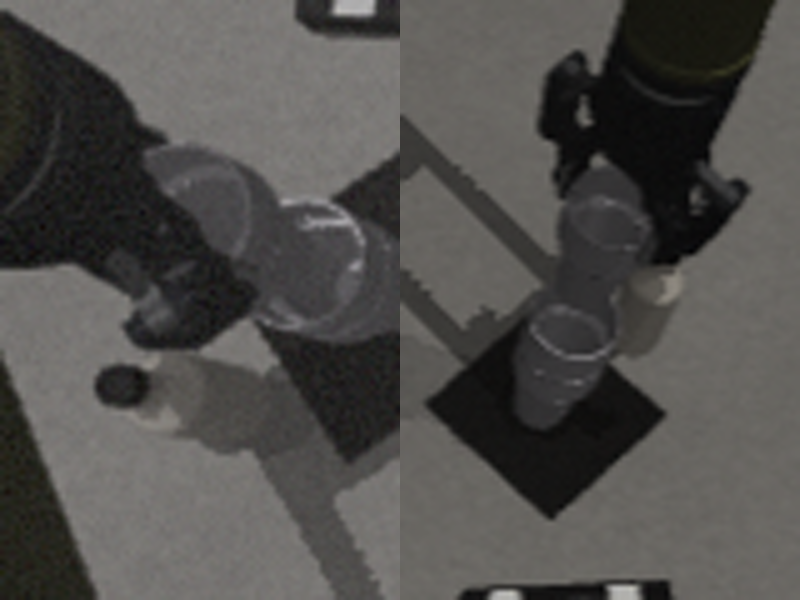

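The nested cup's rim is at about (573,334) in the right crop, and the held cup is above and behind it. I'll fit the stack's rim numerically before lowering.

```bash
cat >> h.py <<'E'
def rim(img,K,T,c0,z):
    g=cv2.cvtColor(img,cv2.COLOR_RGB2GRAY).astype(np.float32); cpt=np.array([*c0,z])
    for it in range(6):
        P=[];rs=np.linspace(.025,.038,53)
        for t in np.linspace(0,2*np.pi,72,endpoint=False):
            px=np.array([proj(K,T,cpt+[r*np.cos(t),r*np.sin(t),0]) for r in rs],np.float32)
            v_=cv2.remap(g,px[:,0],px[:,1],cv2.INTER_CUBIC).ravel()
            pk=[i for i in range(1,len(rs)-1) if v_[i]>=v_[i-1] and v_[i]>v_[i+1] and v_[i]>v_[-1]+10]
            if pk: P.append(cpt[:2]+rs[pk[-1]]*np.array([np.cos(t),np.sin(t)]))
        P=np.array(P)
        for k in range(3):
            s=np.linalg.lstsq(np.c_[2*P,np.ones(len(P))],(P**2).sum(1),rcond=None)[0]
            rr=np.sqrt(s[2]+s[:2]@s[:2]); e=abs(np.linalg.norm(P-s[:2],axis=1)-rr); P=P[e<=max(.0015,np.median(e))]
        cpt[:2]=s[:2]
    return cpt[:2].round(4),rr.round(4),len(P)
E
python3 - <<'E'
from h import *
for n in ('top','scene'):
    i,K,T=cam(n)
    for z in (.135,.139,.143): print(n,z,rim(i,K,T,base,z))
    tp=sense()['eef_pos']; print('held',rim(i,K,T,tp[:2],tp[2]+.023))
E
```

```text
top 0.135 (array([0.4537, 0.3477]), np.float64(0.0305), 42)
top 0.139 (array([0.4531, 0.3461]), np.float64(0.0303), 39)
top 0.143 (array([0.4524, 0.3445]), np.float64(0.0302), 41)
held (array([0.4467, 0.3461]), np.float64(0.0327), 22)
scene 0.135 (array([0.4501, 0.3457]), np.float64(0.0307), 31)
scene 0.139 (array([0.4523, 0.3445]), np.float64(0.0305), 31)
scene 0.143 (array([0.4544, 0.3432]), np.float64(0.0305), 31)
held (array([0.4496, 0.3462]), np.float64(0.0314), 26)
```

Both views agree on the nested rim (0.4527, 0.3453) at z=0.139, so the first cup is fully home. Lowering the second.

Request:
jog_arm(plan=[[[0, 0.0125, 0], [0, 0, 0]], [[0, 0, 0.03], [0, 0, 0]], [[0, 0, 0.05], [0, 0, 0]], [[0, 0, 0.05], [0, 0, 0]], [[0, 0, 0.03], [0, 0, 0]]])

```text
clock: 15.4
eef_pos: [0.4538, 0.3444, 0.1859]
tool_rot: [-0.0, 0.45, 0.893, -0.001]
contact_force: [-0.9, -0.5, -1.3]
grip_width: 0.0628
finger_force: 28.0
```

Request:
jog_arm(plan=[[[0, 0, 0.02], [0, 0, 0]], [[0, 0, 0.018], [0, 0, 0]], [[0, 0, 0.01], [0, 0, 0]], [[0, 0, 0], [0, 0, 0]], [[0, 0, 0], [0, 0, 0]]])

```text
clock: 15.82
eef_pos: [0.4544, 0.3448, 0.1688]
tool_rot: [0.0, 0.45, 0.893, 0.0]
contact_force: [-0.1, -0.4, -0.2]
grip_width: 0.0625
finger_force: 28.0
```

```bash
python3 - <<'E'
from h import *
s=sense();print(s['eef_pos'],s['contact_force'],s['moment'],s['grip_width']);go([.4542,.3433,.151],1,down(36))
E
```

```text
[0.45444378 0.34481854 0.16881787] [-0.06122645 -0.41116091 -0.15889325] [-0.11009786  0.10035393 -0.00087971] 0.0625201954652785
shift tot [-0.0027 -0.0028  0.0445] per row(1) [-0.0027 -0.0028  0.0445] dist 0.018 turn tot [0.0002 0.     0.0052]
```

Request:
jog_arm(plan=[[[-0.003, -0.003, 0], [0, 0, 0]], [[0, 0, 0.006], [0, 0, 0]], [[0, 0, 0.006], [0, 0, 0]], [[0, 0, 0.004], [0, 0, 0]], [[0, 0, 0], [0, 0, 0]]])

```text
clock: 16.23
eef_pos: [0.4538, 0.343, 0.1619]
tool_rot: [-0.0, 0.45, 0.893, -0.0]
contact_force: [0.3, -0.7, -0.5]
grip_width: 0.0626
finger_force: 28.0
```

```bash
python3 - <<'E'
from h import *
s=sense();print(s['eef_pos'],s['contact_force'],s['moment'],s['grip_width']);go([.4542,.3433,.151],1,down(36))
E
```

```text
[0.4537891  0.34296202 0.16186575] [ 0.34508019 -0.72784675 -0.49927942] [-0.04520103  0.00580519 -0.00357337] 0.06264520997976396
shift tot [0.0001 0.0013 0.0272] per row(1) [0.0001 0.0013 0.0272] dist 0.011 turn tot [-0.0002 -0.      0.0052]
```

Request:
jog_arm(plan=[[[0, 0.001, 0.005], [0, 0, 0]], [[0, 0, 0.005], [0, 0, 0]], [[0, 0, 0.003], [0, 0, 0]], [[0, 0, 0], [0, 0, 0]], [[0, 0, 0], [0, 0, 0]]])

```text
clock: 16.65
eef_pos: [0.4541, 0.3431, 0.1566]
tool_rot: [-0.0, 0.45, 0.893, -0.0]
contact_force: [-1.0, 0.3, -0.8]
grip_width: 0.0622
finger_force: 28.0
```

Request:
jog_arm(plan=[[[0, 0, 0.003], [0, 0, 0]], [[0, 0, 0.003], [0, 0, 0]], [[0, 0, 0.002], [0, 0, 0]], [[0, 0, 0], [0, 0, 0]], [[0, 0, 0], [0, 0, 0]]])

```text
clock: 17.07
eef_pos: [0.4542, 0.3432, 0.1536]
tool_rot: [-0.0, 0.45, 0.893, -0.0]
contact_force: [-1.1, -0.2, -0.6]
grip_width: 0.0626
finger_force: 28.0
```

```bash
python3 - <<'E'
from h import *
s=sense();print(s['eef_pos'],s['contact_force'],s['moment'],s['grip_width']);go([.4542,.3433,.151],1,down(36))
E
```

```text
[0.45416477 0.34321745 0.15356916] [-1.10677123 -0.23873221 -0.57107862] [-0.09799681  0.10587216  0.01863706] 0.06259996389316207
shift tot [0.0001 0.0002 0.0064] per row(1) [0.0001 0.0002 0.0064] dist 0.003 turn tot [-0.0002 -0.      0.0052]
```

Request:
jog_arm(plan=[[[0, 0, 0.003], [0, 0, 0]], [[0, 0, 0.003], [0, 0, 0]], [[0, 0, 0.002], [0, 0, 0]], [[0, 0, 0], [0, 0, 0]], [[0, 0, 0], [0, 0, 0]]])

```text
clock: 17.48
eef_pos: [0.4544, 0.3432, 0.1514]
tool_rot: [0.0, 0.45, 0.893, 0.0]
contact_force: [-1.6, -2.0, 5.4]
grip_width: 0.0627
finger_force: 28.5
```

Request:
jog_arm(plan=[[[0, 0, 0.0025], [0, 0, 0]], [[0, 0, 0.0025], [0, 0, 0]], [[0, 0, 0], [0, 0, 0]], [[0, 0, 0], [0, 0, 0]], [[0, 0, 0], [0, 0, 0]]])

```text
clock: 17.9
eef_pos: [0.4545, 0.3432, 0.1511]
tool_rot: [0.001, 0.45, 0.893, 0.001]
contact_force: [-2.7, -2.9, 16.5]
grip_width: 0.0627
finger_force: 29.4
```

```bash
python3 - <<'E'
from h import *
s=sense();print(s['eef_pos'],s['contact_force'],s['moment'],s['grip_width'])
E
```

```text
[0.45454189 0.34318753 0.15113613] [-2.74364651 -2.93687072 16.54626197] [-0.86543369  0.88371998  0.02020818] 0.06267703204404004
```

Firm contact at the predicted height. I'll unload, release, rise and check.

Request:
jog_arm(plan=[[[0, 0, -0.003], [0, 0, 0]], [[0, 0, 0], [0, 0, 0]], [[0, 0, 0], [0, 0, 0]], [[0, 0, 0], [0, 0, 0]], [[0, 0, 0], [0, 0, 0]]])

```text
clock: 18.32
eef_pos: [0.4544, 0.3432, 0.1513]
tool_rot: [0.0, 0.45, 0.893, 0.0]
contact_force: [-1.0, -2.2, 9.1]
grip_width: 0.0625
finger_force: 28.8
```

Request:
jog_arm(plan=[[[0, 0, 0], [0, 0, 0]], [[0, 0, 0], [0, 0, 0]], [[0, 0, 0], [0, 0, 0]], [[0, 0, 0], [0, 0, 0]], [[0, 0, 0], [0, 0, 0]]], jaw=1)

```text
clock: 18.73
eef_pos: [0.4543, 0.3433, 0.1494]
tool_rot: [-0.0, 0.45, 0.893, -0.0]
contact_force: [0.6, 0.0, -0.2]
grip_width: 0.0857
finger_force: 0.0
```

Request:
jog_arm(plan=[[[0, 0, -0.02], [0, 0, 0]], [[0, 0, -0.05], [0, 0, 0]], [[0, 0, -0.07], [0, 0, 0]], [[0, 0, -0.08], [0, 0, 0]], [[0, 0, -0.05], [0, 0, 0]]])

```text
clock: 19.15
eef_pos: [0.4552, 0.3439, 0.2611]
tool_rot: [0.001, 0.45, 0.893, 0.002]
contact_force: [0.2, 0.5, 0.7]
grip_width: 0.0855
finger_force: 0.0
```

Request:
jog_arm(plan=[[[-0.04, -0.04, 0], [0, 0, -0.075]], [[-0.08, -0.05, 0], [0, 0, -0.075]], [[-0.08, -0.05, 0], [0, 0, -0.075]], [[-0.08, -0.05, 0], [0, 0, -0.075]], [[-0.08, -0.05, 0], [0, 0, -0.075]]])

```text
clock: 19.57
eef_pos: [0.5033, 0.1826, 0.2586]
tool_rot: [0.0, 0.173, 0.985, 0.0]
contact_force: [-0.9, 2.2, -0.6]
grip_width: 0.0855
finger_force: 0.0
```

```bash
cat >> h.py <<'E'
yaw=np.deg2rad(-10.74); SX=np.array([np.cos(yaw),np.sin(yaw),0]); SY=np.array([-np.sin(yaw),np.cos(yaw),0]); Z=np.array([0,0,1.])
SL=np.deg2rad(35); US=np.cos(SL)*SX+np.sin(SL)*Z; N=-np.sin(SL)*SX+np.cos(SL)*Z
G=np.array([.6247,.0422,.125])
RG=R.from_matrix(np.c_[np.cross(SY,-N),SY,-N])
E
python3 - <<'E'
from h import *
s=sense();print(s['eef_pos'],s['tool_rot'],s['qpos'].round(2))
out=[]
for n in ('top','scene'):
    i,K,T=cam(n)
    for z in (.170,.174,.178): print(n,z,rim(i,K,T,base,z))
    u,v=proj(K,T,[*base,.12]).astype(int); x0=max(0,u-40);y0=max(0,v-60)
    out.append(cv2.resize(i[y0:y0+120,x0:x0+80],(400,600),interpolation=cv2.INTER_CUBIC))
save('n2.png',np.hstack(out))
go(G+.1*N-.019*N,10,RG)
E
```

```text
[0.50333317 0.18257648 0.25861389] [1.20046965e-04 1.72885540e-01 9.84941912e-01 7.44972642e-05] [ 0.27  0.23  1.54  0.    1.37 -0.95]
top 0.17 (array([0.4533, 0.3475]), np.float64(0.0307), 65)
top 0.174 (array([0.4526, 0.3458]), np.float64(0.0306), 63)
top 0.178 (array([0.452 , 0.3441]), np.float64(0.0305), 61)
scene 0.17 (array([0.4491, 0.3461]), np.float64(0.031), 60)
scene 0.174 (array([0.4513, 0.3447]), np.float64(0.0309), 59)
scene 0.178 (array([0.4535, 0.3434]), np.float64(0.0308), 60)
shift tot [-0.2813 -0.2386  0.1691] per row(10) [-0.0281 -0.0239  0.0169] dist 0.162 turn tot [-0.0336 -0.3858 -0.1039]
```

View pics/n2.png

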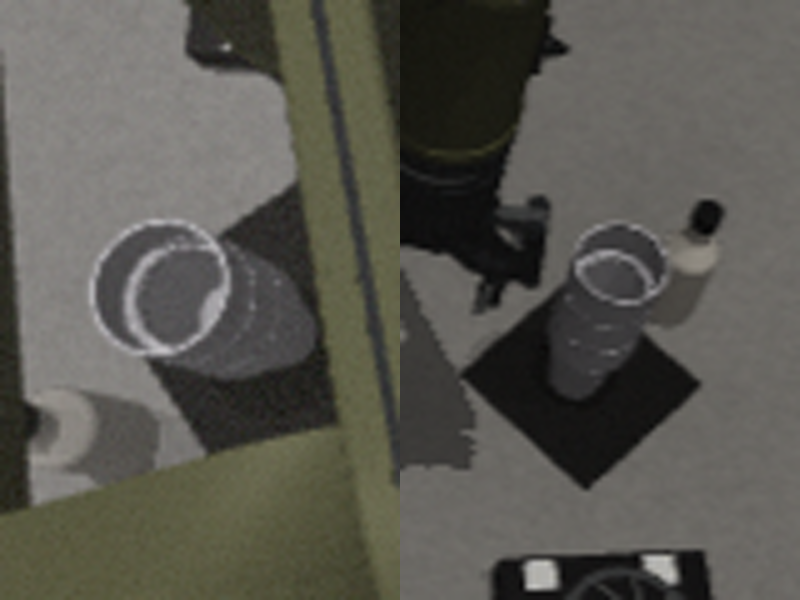

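The stack stands upright with two even collars showing and its rim at z≈0.174–0.176, so both cups are fully home; the bottle is undisturbed. Now I'll tilt the tool for the gauge.

Request:
jog_arm(plan=[[[0, 0, 0], [-0.0056, -0.0643, -0.0173]], [[0, 0, 0], [-0.0056, -0.0643, -0.0173]], [[0, 0, 0], [-0.0056, -0.0643, -0.0173]], [[0, 0, 0], [-0.0056, -0.0643, -0.0173]], [[0, 0, 0], [-0.0056, -0.0643, -0.0173]]])

```text
clock: 20.08
eef_pos: [0.504, 0.185, 0.2592]
tool_rot: [0.252, 0.104, 0.962, -0.021]
contact_force: [-0.2, -0.5, 0.2]
grip_width: 0.0853
finger_force: 0.0
```

Request:
jog_arm(plan=[[[0, 0, 0], [-0.0056, -0.0643, -0.0173]], [[0, 0, 0], [0, 0, 0]], [[0, 0, 0], [0, 0, 0]], [[0, 0, 0], [0, 0, 0]], [[0, 0, 0], [0, 0, 0]]])

```text
clock: 20.5
eef_pos: [0.5061, 0.1851, 0.2594]
tool_rot: [0.299, 0.09, 0.95, -0.026]
contact_force: [-0.4, -0.0, 0.0]
grip_width: 0.0853
finger_force: 0.0
```

```bash
python3 - <<'E'
from h import *
s=sense();print(s['eef_pos'],s['tool_rot'],s['qpos'].round(2)); go(G+.081*N,6,RG)
E
```

```text
[0.50607081 0.18510628 0.25942384] [ 0.2985678   0.08971158  0.94981216 -0.02580622] [ 0.53  0.06  1.95 -0.58  0.74 -0.49]
shift tot [-0.1017 -0.2966  0.2767] per row(6) [-0.017  -0.0494  0.0461] dist 0.167 turn tot [ 0.0026 -0.0014 -0.0014]
```

Request:
jog_arm(plan=[[[-0.02, -0.059, 0.04], [0, 0, 0]], [[-0.02, -0.059, 0.055], [0, 0, 0]], [[-0.02, -0.059, 0.055], [0, 0, 0]], [[-0.02, -0.059, 0.055], [0, 0, 0]], [[-0.02, -0.06, 0.055], [0, 0, 0]]])

```text
clock: 20.92
eef_pos: [0.576, 0.0488, 0.196]
tool_rot: [0.299, 0.09, 0.95, -0.027]
contact_force: [0.6, 0.3, 0.6]
grip_width: 0.0852
finger_force: 0.0
```

Request:
jog_arm(plan=[[[0, 0, 0], [0.002, 0, 0]], [[0, 0, 0], [0, 0, 0]], [[0, 0, 0], [0, 0, 0]], [[0, 0, 0], [0, 0, 0]], [[0, 0, 0], [0, 0, 0]]])

```text
clock: 21.33
eef_pos: [0.5732, 0.0518, 0.1959]
tool_rot: [0.298, 0.089, 0.95, -0.028]
contact_force: [-0.3, 0.4, 0.2]
grip_width: 0.0854
finger_force: 0.0
```

```bash
python3 - <<'E'
from h import *
s=sense();print(s['eef_pos'],s['contact_force']); go(G+.081*N,6,RG); go(G-.017*N,6,RG)
b,K2,T2=cam('scene'); a,K,T=cam('top')
out=[]
for i,k,t in ((a,K,T),(b,K2,T2)):
    u,v=proj(k,t,G).astype(int); out.append(cv2.resize(i[v-50:v+50,u-50:u+50],(400,400),interpolation=cv2.INTER_CUBIC)); print(u,v)
save('g1.png',np.hstack(out))
E
```

```text
[0.57322795 0.05184095 0.19587141] [-0.25517555  0.39732672  0.18948747]
shift tot [-0.0057  0.0003  0.0177] per row(6) [-0.0009  0.      0.003 ] dist 0.007 turn tot [ 0.0004 -0.0012  0.0009]
shift tot [-6.100e-03  1.000e-04  2.627e-01] per row(6) [-0.001   0.      0.0438] dist 0.105 turn tot [ 0.0004 -0.0012  0.0009]
246 157
257 218
```

View pics/g1.png

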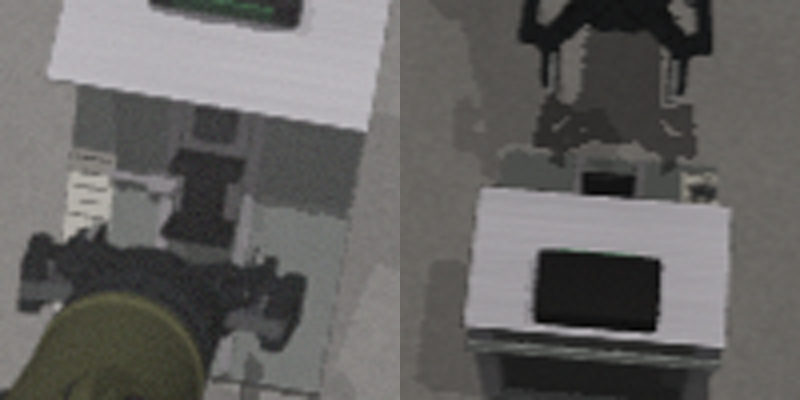

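The top view shows the handle at (205,195) with the fingers straddling it just down-slope and in line. The scene view shows the cursor at (705,188), clear of the gripper.

Request:
jog_arm(plan=[[[-0.006, 0, 0.03], [0, 0, 0]], [[0, 0, 0.06], [0, 0, 0]], [[0, 0, 0.06], [0, 0, 0]], [[0, 0, 0.06], [0, 0, 0]], [[0, 0, 0.05], [0, 0, 0]]])

```text
clock: 21.85
eef_pos: [0.634, 0.0401, 0.1095]
tool_rot: [0.298, 0.088, 0.95, -0.028]
contact_force: [1.0, -1.8, -0.2]
grip_width: 0.085
finger_force: 0.0
```

Request:
jog_arm(plan=[[[0, 0, 0], [0, 0, 0]], [[0, 0, 0], [0, 0, 0]], [[0, 0, 0], [0, 0, 0]], [[0, 0, 0], [0, 0, 0]], [[0, 0, 0], [0, 0, 0]]])

```text
clock: 22.27
eef_pos: [0.633, 0.0396, 0.1123]
tool_rot: [0.299, 0.089, 0.95, -0.028]
contact_force: [-0.3, -0.4, 0.2]
grip_width: 0.0853
finger_force: 0.0
```

```bash
python3 - <<'E'
from h import *
s=sense();print(s['eef_pos'],s['contact_force']); go(G-.019*N,6,RG)
b,K2,T2=cam('scene'); a,K,T=cam('top')
B=G-.03*N
print('mark proj per draw', [(d,proj(K2,T2,B-d*US+.072*SY).round(1)) for d in (0,.07,.08,.09)], 'ptr home',proj(K2,T2,B+.068*SY))
out=[cv2.resize(a[107:207,196:296],(400,400),interpolation=cv2.INTER_CUBIC), cv2.resize(b[195:235,265:305],(400,400),interpolation=cv2.INTER_CUBIC)]
save('g2.png',np.hstack(out))
E
```

```text
[0.63297713 0.03958307 0.11228796] [-0.31135201 -0.35753447  0.15566994]
shift tot [-0.0006  0.0026  0.0091] per row(6) [-0.0001  0.0004  0.0015] dist 0.004 turn tot [-0.     -0.001   0.0004]
mark proj per draw [(0, array([279. , 227.5])), (0.07, array([278.9, 215.8])), (0.08, array([278.9, 214.2])), (0.09, array([278.9, 212.7]))] ptr home [277.8241888  227.38595666]
```

View pics/g2.png

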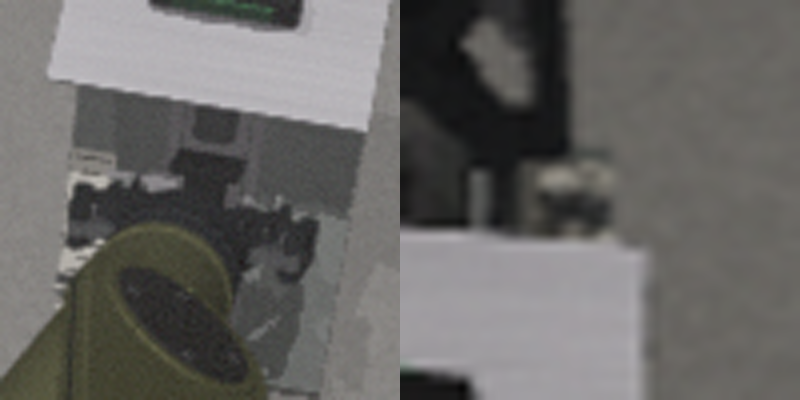

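Fingers straddle the handle waist. The scene view is too coarse along the slope (1.5 px per 10 mm), so I'll measure the mark from the first top image along the deck-parallel plane 10 mm out.

```bash
python3 - <<'E'
from h import *
c=np.load('c.npz'); K,T=c['K'],c['T']
g=cv2.cvtColor(c['a'],cv2.COLOR_RGB2GRAY).astype(np.float32)
B=G-.03*N
def prof(d,ys):
    px=np.array([[proj(K,T,B-q*US+y*SY) for q in d] for y in ys],np.float32)
    return cv2.remap(g,px[...,0],px[...,1],cv2.INTER_CUBIC)
d=np.arange(.06,.1001,.002); ys=np.arange(.064,.0961,.004)
print('cursor d',(d*1e3).astype(int)); 
for y,r in zip(ys,prof(d,ys)): print(int(y*1e3),r.astype(int))
d=np.arange(-.016,.0161,.002); ys=np.arange(.032,.0761,.004)
print('ptr d',(d*1e3).astype(int))
for y,r in zip(ys,prof(d,ys)): print(int(y*1e3),r.astype(int))
E
```

```text
cursor d [ 60  62  64  66  68  70  72  74  76  78  80  82  84  86  88  90  92  94
  96  98 100]
64 [121 123 120 119 121 121 121 123 118 114 119 116 112 115 118 117 115 115
 118 119 120]
68 [158 158 157 159 152 143 153 158 157 154 155 156 156 159 151 139 154 163
 158 158 156]
72 [156 157 159 159 144 112 132 149 130 125 121 118 128 124 107  93 118 149
 154 154 152]
76 [124 140 153 160 156 120 100  99  75  71  88 112 106  82  75  77 101 135
 157 146 121]
80 [108 135 162 156 142 131 117  87  68  68  80 135 144  89  67  76 108 145
 163 148 119]
84 [130 135 157 159 137 119 131  94  63  73  85 117 137  98  60  62 106 146
 154 134 126]
88 [157 158 158 161 144 110 125 108  66  67  95 125 134 102  70  77 123 162
 160 157 155]
92 [155 155 156 159 159 149 126  92  66  63  91 131 119  85  76  82 103 125
 149 162 160]
96 [131 130 130 133 135 131 119 108  93  87  98 137 135  99 103 113 116 116
 126 135 133]
ptr d [-16 -14 -12 -10  -8  -6  -4  -2   0   2   4   5   8  10  12  13  16]
32 [ 71  70  70  73  79  86 101 115 122 123 123 101  79  93  98 105 113]
36 [ 71  71  68  68  74  85 108 122 118 119 119 105  75  68  74  83  95]
40 [ 71  68  67  70  73  79  96 120 122 120 113 105  91  80  83 103 109]
44 [ 70  68  66  72  73  73  78 109 118 100  76  70  90 110 106 104 102]
48 [ 65  65  71  67  63  67  75 102 116  98  77  71  84  99 106 104 102]
52 [ 65  71  71  67  68  69  85 108 118  89  67  73  92 103 104 103 107]
56 [ 64  68  69  68  68  69  89 122 125  96  66  62  71  90 106 102 102]
60 [ 71  69  66  66  65  69  85 115 119  96  67  65  75  91 101 103 104]
64 [ 71  74  84  88  91  91  96 112 115  98  85  88 103 121 129 124 120]
68 [ 81  96 112 109  94 109 118 119 118 129 137 139 139 134 143 160 157]
72 [ 80  98 110 105  91 106 118 115 116 142 162 158 158 129 118 152 159]
76 [ 78  98 111  99 105 114 113 112  93 112 161 160 152 134 124 148 162]
```

Request:
jog_arm(plan=[[[0, 0.0025, 0.004], [0, 0, 0]], [[0, 0, 0], [0, 0, 0]], [[0, 0, 0], [0, 0, 0]], [[0, 0, 0], [0, 0, 0]], [[0, 0, 0], [0, 0, 0]]], jaw=0.1, grip_force=50)

```text
clock: 22.78
eef_pos: [0.6342, 0.0401, 0.1097]
tool_rot: [0.298, 0.089, 0.95, -0.028]
contact_force: [-6.4, 9.1, 5.1]
grip_width: 0.0255
finger_force: 9.2
```

Request:
jog_arm(plan=[[[0, 0, 0], [0, 0, 0]], [[0, 0, 0], [0, 0, 0]], [[0, 0, 0], [0, 0, 0]], [[0, 0, 0], [0, 0, 0]], [[0, 0, 0], [0, 0, 0]]])

```text
clock: 23.2
eef_pos: [0.6342, 0.0412, 0.1099]
tool_rot: [0.298, 0.089, 0.95, -0.027]
contact_force: [-2.5, 5.7, 2.5]
grip_width: 0.0234
finger_force: 49.0
```

```bash
python3 - <<'E'
from h import *
s=sense();print(s['eef_pos'],s['contact_force'],s['grip_width'],s['finger_force']); np.save('home.npy',s['eef_pos']); go(G-.019*N,6,RG)
c=np.load('c.npz'); K,T=c['K'],c['T']
g=cv2.cvtColor(c['a'],cv2.COLOR_RGB2GRAY).astype(np.float32)
B=G-.04*N   # on the deck
d=np.arange(-.02,.125,.0005)
for h in (0.,.004):
  px=np.array([[proj(K,T,B+h*N-q*US+y*SY) for q in d] for y in (.076,.08,.084,.088)],np.float32)
  p=cv2.remap(g,px[...,0],px[...,1],cv2.INTER_CUBIC).mean(0)
  print(h,[(round(d[i]*1e3,1),int(p[i])) for i in range(4,len(d)-4) if p[i]==p[i-4:i+5].min() and p[i]<150])
E
```

```text
[0.6341983  0.04116104 0.10992373] [-2.5462121   5.67836887  2.46451404] 0.023432918398713212 49.02772665023804
shift tot [-0.0021 -0.0019  0.003 ] per row(6) [-0.0004 -0.0003  0.0005] dist 0.002 turn tot [ 0.0008 -0.0016  0.0001]
0.0 [(np.float64(-16.0), 73), (np.float64(-6.5), 87), (np.float64(3.0), 102), (np.float64(14.0), 118), (np.float64(24.0), 126), (np.float64(33.5), 123), (np.float64(43.5), 124), (np.float64(54.0), 121), (np.float64(63.5), 129), (np.float64(80.5), 68), (np.float64(92.5), 68), (np.float64(104.0), 128), (np.float64(114.0), 119)]
0.004 [(np.float64(-17.0), 73), (np.float64(-7.5), 88), (np.float64(2.0), 102), (np.float64(12.5), 118), (np.float64(22.5), 126), (np.float64(32.5), 123), (np.float64(42.5), 125), (np.float64(52.5), 122), (np.float64(62.5), 129), (np.float64(79.0), 67), (np.float64(91.0), 67), (np.float64(102.5), 129), (np.float64(112.0), 120)]
```

Scale ticks come out 10.04 mm apart, so the measurement is sound: target draw ≈ 83.3 mm. Pulling to about 74 mm first, then I'll look.

Request:
jog_arm(plan=[[[0.004, 0, 0], [0, 0, 0]], [[0.008, 0, 0], [0, 0, 0]], [[0.012, 0, 0], [0, 0, 0]], [[0.015, 0, 0], [0, 0, 0]], [[0.015, 0, 0], [0, 0, 0]]])

```text
clock: 23.62
eef_pos: [0.6193, 0.0442, 0.0993]
tool_rot: [0.3, 0.089, 0.949, -0.027]
contact_force: [3.7, 1.5, 5.1]
grip_width: 0.0232
finger_force: 48.8
```

Request:
jog_arm(plan=[[[0.015, 0, 0], [0, 0, 0]], [[0.015, 0, 0], [0, 0, 0]], [[0.015, 0, 0], [0, 0, 0]], [[0.015, 0, 0], [0, 0, 0]], [[0.015, 0, 0], [0, 0, 0]]])

```text
clock: 24.03
eef_pos: [0.5962, 0.0489, 0.0829]
tool_rot: [0.299, 0.091, 0.95, -0.027]
contact_force: [15.9, -0.2, -9.3]
grip_width: 0.0227
finger_force: 49.6
```

Request:
jog_arm(plan=[[[0.015, 0, 0], [0, 0, 0]], [[0.015, 0, 0], [0, 0, 0]], [[0.012, 0, 0], [0, 0, 0]], [[0.008, 0, 0], [0, 0, 0]], [[0.004, 0, 0], [0, 0, 0]]])

```text
clock: 24.45
eef_pos: [0.5851, 0.051, 0.0761]
tool_rot: [0.291, 0.092, 0.952, -0.03]
contact_force: [39.5, -9.4, -45.7]
grip_width: 0.0231
finger_force: 51.9
```

```bash
python3 - <<'E'
from h import *
s=sense();h=np.load('home.npy');d=s['eef_pos']-h; print('draw',-d@US,'y',d@SY,'n',d@N,s['contact_force'],s['grip_width'])
go(h-.0833*US,1,RG)
a,K,T=cam('top')
u,v=proj(K,T,G-.03*N-.08*US+.075*SY).astype(int);print(u,v)
save('p1.png',cv2.resize(a[v-40:v+40,u-50:u+50],(750,600),interpolation=cv2.INTER_CUBIC))
E
```

```text
draw 0.06040159020474903 y 0.0005408852928968 n 0.0009677207282767705 [ 39.48021279  -9.36293086 -45.67852353] 0.023113278750816642
shift tot [ 0.0572 -0.0015  0.0034] per row(1) [ 0.0572 -0.0015  0.0034] dist 0.023 turn tot [-0.0043 -0.0107 -0.0014]
217 178
```

View pics/p1.png

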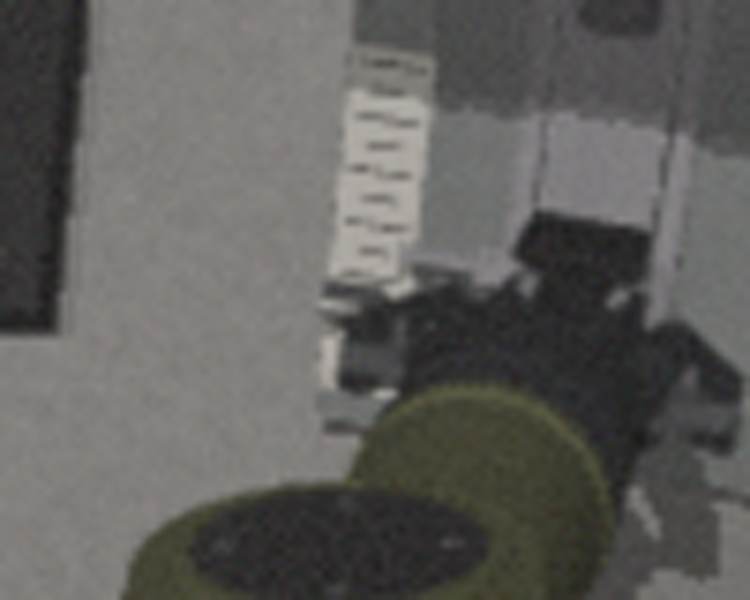

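The pull stalled at 60 mm with about 60 N along the deck normal, which looks like an arm limit rather than the gauge. Checking the joints.

```bash
python3 - <<'E'
from h import *
s=sense();print(s['qpos'].round(3),s['effort'].round(1),s['contact_force'],s['moment'],s['clock']);r=rot();print((RG.inv()*r).as_rotvec()*57.3, r.as_matrix().round(3), s['eef_pos'])
E
```

```text
[ 0.129  0.392  2.154 -1.425  0.184  0.119] [  7.  -58.9  -2.4  -0.5  -0.4  -0.3] [ 34.20436088  -8.74948175 -41.04861769] [-0.2561784  -0.97119781 -0.46051641] 24.5
[0.38956694 0.97926331 0.13460605] [[-0.814  0.192  0.548]
 [ 0.157  0.981 -0.111]
 [-0.559 -0.004 -0.829]] [0.58502632 0.05102867 0.07592829]
```

Joint 4 sits on its −1.42 limit (wrist nearly in line with the forearm). A 25° tilt clears both the joint limit and the shelf, so I'll ease back up-slope, lower the grip to 25 N and turn the tool 10° about the grasp axis.

Request:
jog_arm(plan=[[[-0.01, 0, 0], [0, 0, 0]], [[-0.015, 0, 0], [0, 0, 0]], [[-0.015, 0, 0], [0, 0, 0]], [[-0.01, 0, 0], [0, 0, 0]], [[-0.01, 0, 0], [0, 0, 0]]])

```text
clock: 24.92
eef_pos: [0.6028, 0.0474, 0.0886]
tool_rot: [0.29, 0.091, 0.952, -0.03]
contact_force: [30.1, -6.4, -38.8]
grip_width: 0.0229
finger_force: 53.5
```

```bash
python3 - <<'E'
from h import *
s=sense();h=np.load('home.npy');d=s['eef_pos']-h; print('draw',-d@US,'y',d@SY,'n',d@N,s['contact_force'],s['moment'],s['grip_width'],s['qpos'].round(3))
print((rot().inv()*RG).as_rotvec()*57.3)
E
```

```text
draw 0.038456115914377066 y 0.0003014871446215561 n 0.0009126235996921213 [ 30.12767062  -6.43350847 -38.77723064] [-0.31445687 -0.76406527 -0.53015602] 0.022885794408775882 [ 0.114  0.378  2.104 -1.089  0.194 -0.235]
[-0.34808848 -1.1424782  -0.1226861 ]
```

Request:
jog_arm(plan=[[[0, 0, 0.004], [0, 0, 0]], [[0.001, 0, 0], [0, 0.015, 0]], [[0.002, 0, 0], [0, 0.02, 0]], [[0.002, 0, 0], [0, 0.02, 0]], [[0, 0, 0], [0, 0, 0]]], grip_force=25)

```text
clock: 25.33
eef_pos: [0.602, 0.0476, 0.089]
tool_rot: [0.254, 0.093, 0.962, -0.026]
contact_force: [14.7, -5.1, -15.1]
grip_width: 0.0232
finger_force: 55.7
```

```bash
cat > st.py <<'E'
from h import *
s=sense();h=np.load('home.npy');r=rot();z=r.as_matrix()[:,2]
gp=s['eef_pos']-.019*z; d=gp-(h+.019*N)
f=s['contact_force'];print('draw(grasp) mm',(-d@US*1e3).round(2),'y',(d@SY*1e3).round(2),'n',(d@N*1e3).round(2),'F us,y,n',np.round([f@US,f@SY,f@N],1),s['moment'].round(2),'w',s['grip_width'].round(4),s['qpos'].round(3),'rot vs square',((RG.inv()*r).as_rotvec()*57.3).round(1),'t',s['clock'])
E
python3 st.py
```

```text
Traceback (most recent call last):
  File "st.py", line 4, in <module>
    f=s['contact_force'];print('draw(grasp) mm',(-d@US*1e3).round(2),'y',(d@SY*1e3).round(2),'n',(d@N*1e3).round(2),'F us,y,n',np.round([f@US,f@SY,f@N],1),s['moment'].round(2),'w',s['grip_width'].round(4),s['qpos'].round(3),'rot vs square',((RG.inv()*r).as_rotvec()*57.3).round(1),'t',s['clock'])
                                                                                                                                                                                    ^^^^^^^^^^^^^^^^^^^^^
AttributeError: 'float' object has no attribute 'round'
```

Request:
jog_arm(plan=[[[0, 0, 0.002], [0, 0, 0]], [[0.002, 0, 0], [0, 0.02, 0]], [[0.002, 0, 0], [0, 0.02, 0]], [[0.001, 0, 0], [0, 0.01, 0]], [[0, 0, 0], [0, 0, 0]]])

```text
clock: 25.75
eef_pos: [0.6006, 0.0479, 0.0886]
tool_rot: [0.218, 0.093, 0.971, -0.022]
contact_force: [7.5, -3.6, -3.6]
grip_width: 0.0231
finger_force: 57.2
```

```bash
sed -i "s/s\['grip_width'\].round(4)/round(s['grip_width'],4)/" st.py; python3 st.py
```

```text
draw(grasp) mm 37.09 y 0.46 n 1.92 F us,y,n [ 4.6 -2.2 -7.6] [-0.42 -0.99 -0.53] w 0.0231 [ 0.082  0.367  1.988 -0.326  0.378 -1.019] rot vs square [0.3 9.7 0.1] t 25.75
```

Request:
jog_arm(plan=[[[0.004, 0, 0.0007], [0, 0, 0]], [[0.008, 0, 0.0014], [0, 0, 0]], [[0.01, 0, 0.0017], [0, 0, 0]], [[0.01, 0, 0.0017], [0, 0, 0]], [[0.01, 0, 0.0017], [0, 0, 0]]])

```text
clock: 26.17
eef_pos: [0.587, 0.0507, 0.0789]
tool_rot: [0.219, 0.093, 0.971, -0.022]
contact_force: [9.9, -5.9, -3.1]
grip_width: 0.023
finger_force: 56.9
```

Request:
jog_arm(plan=[[[0.01, 0, 0.0017], [0, 0, 0]], [[0.01, 0, 0.0017], [0, 0, 0]], [[0.01, 0, 0.0017], [0, 0, 0]], [[0.006, 0, 0.001], [0, 0, 0]], [[0.003, 0, 0.0005], [0, 0, 0]]])

```text
clock: 26.58
eef_pos: [0.5744, 0.0533, 0.0698]
tool_rot: [0.219, 0.093, 0.971, -0.022]
contact_force: [10.0, -5.9, -2.6]
grip_width: 0.0231
finger_force: 56.9
```

```bash
cat > vis.py <<'E'
from h import *
import sys
c=np.load('c.npz'); a,K,T=cam('top')
def prof(img,d,ys,h):
    g=cv2.cvtColor(img,cv2.COLOR_RGB2GRAY).astype(np.float32); B=G+(h-.04)*N
    px=np.array([[proj(K,T,B-q*US+y*SY) for q in d] for y in ys],np.float32)
    return cv2.remap(g,px[...,0],px[...,1],cv2.INTER_CUBIC)
def edge(p,d,thr=70):  # first crossing bright->dark going down-slope
    i=np.where((p[:-1]>thr)&(p[1:]<=thr))[0]
    return [round(float(d[k]+(p[k]-thr)/(p[k]-p[k+1])*(d[k+1]-d[k]))*1e3,1) for k in i]
if 1:
    d=np.arange(-.04,.1,.0005); ys=np.arange(-.012,.0121,.004)
    for nm,im in (('ini',c['a']),('now',a)): print('flange edge',nm,[(t,edge(prof(im,d,ys,.054).mean(0),d,t)) for t in (55,65,75)])
    d=np.arange(.03,.11,.001)
    for h,nm,ys in ((.010,'ptr',(.044,.05,.056,.06,.064)),(.010,'cur',(.074,.078,.082,.086,.09))):
        for y,r in zip(ys,prof(a,d,ys,h)):
            print(nm,y,[(int(d[i]*1e3),int(r[i])) for i in range(3,len(d)-3) if r[i]==r[i-3:i+4].max()])
B=G-.03*N-.083*US+.07*SY; u,v=proj(K,T,B).astype(int); print(u,v)
if len(sys.argv)>1: save(sys.argv[1],cv2.resize(a[v-30:v+30,u-40:u+40],(800,600),interpolation=cv2.INTER_CUBIC))
E
python3 st.py; python3 vis.py p2.png
```

```text
draw(grasp) mm 69.81 y 0.81 n 1.9 F us,y,n [ 7.4 -4.  -8.4] [-0.72 -1.23 -0.73] w 0.0231 [ 0.1    0.377  2.06  -0.43   0.304 -0.895] rot vs square [0.2 9.6 0.1] t 26.5833
flange edge ini [(55, [-35.1]), (65, [-36.0]), (75, [-37.2])]
flange edge now [(55, [31.7, 77.8]), (65, [31.2]), (75, [30.7])]
ptr 0.044 [(35, 118), (43, 116), (49, 118), (54, 117), (67, 128), (81, 65), (91, 67), (100, 62), (106, 60)]
ptr 0.05 [(35, 117), (41, 113), (48, 116), (56, 115), (68, 134), (84, 90), (93, 73), (99, 74)]
ptr 0.056 [(37, 118), (44, 118), (56, 118), (67, 130), (88, 83), (103, 75)]
ptr 0.06 [(35, 115), (43, 115), (52, 116), (60, 114), (68, 132), (92, 80)]
ptr 0.064 [(37, 138), (51, 144), (61, 135), (74, 111), (84, 55), (93, 73)]
cur 0.074 [(35, 177), (47, 175), (55, 177), (66, 173), (73, 145), (97, 82), (102, 83)]
cur 0.078 [(36, 177), (44, 177), (56, 178), (64, 178), (102, 84)]
cur 0.082 [(37, 177), (45, 179), (56, 176), (65, 177), (79, 77), (96, 90), (103, 91)]
cur 0.086 [(34, 177), (46, 174), (54, 174), (66, 178), (72, 143), (82, 114), (97, 97)]
cur 0.09 [(35, 175), (43, 176), (55, 176), (66, 177), (83, 145), (97, 166), (104, 161)]
219 179
```

View pics/p2.png

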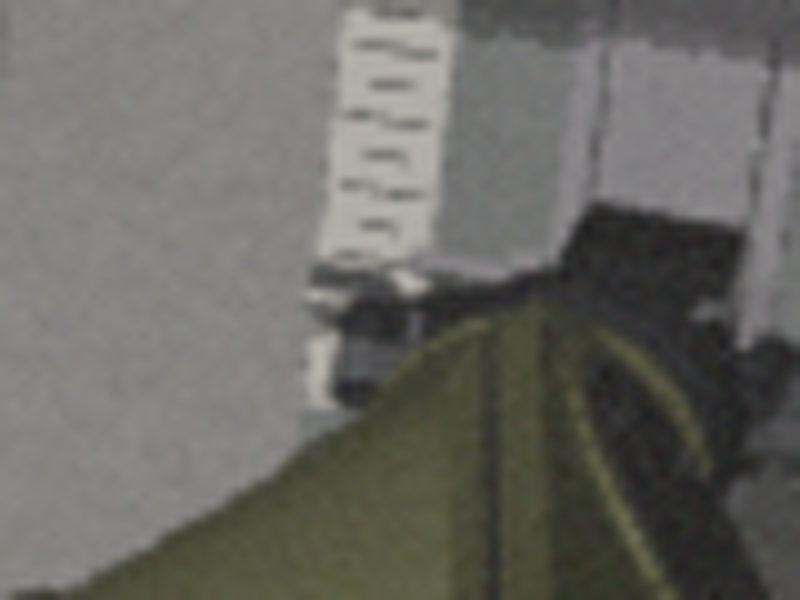

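The pointer shows at (470,262), about 67.7 mm on the scale, against the cursor line at 83.0. The cursor hasn't moved. About 15 mm to go: 12 mm first.

Request:
jog_arm(plan=[[[0.006, 0, 0.001], [0, 0, 0]], [[0.009, 0, 0.0015], [0, 0, 0]], [[0.008, 0, 0.0014], [0, 0, 0]], [[0.005, 0, 0.0008], [0, 0, 0]], [[0.002, 0, 0.0003], [0, 0, 0]]])

```text
clock: 27.05
eef_pos: [0.565, 0.0552, 0.0632]
tool_rot: [0.219, 0.093, 0.971, -0.022]
contact_force: [11.5, -6.7, -3.4]
grip_width: 0.0232
finger_force: 56.8
```

```bash
python3 st.py; python3 vis.py p3.png
```

```text
draw(grasp) mm 81.49 y 0.97 n 1.92 F us,y,n [  8.4  -4.4 -10. ] [-0.85 -1.39 -0.73] w 0.0232 [ 0.107  0.382  2.086 -0.484  0.278 -0.834] rot vs square [0.2 9.6 0.1] t 27.05
flange edge ini [(55, [-35.1]), (65, [-36.0]), (75, [-37.2])]
flange edge now [(55, [42.8, 93.8]), (65, [42.3]), (75, [41.9])]
ptr 0.044 [(35, 118), (40, 116), (51, 117), (60, 115), (66, 116), (79, 135), (102, 75)]
ptr 0.05 [(33, 117), (41, 115), (47, 115), (53, 115), (69, 114), (80, 131), (90, 47), (99, 72)]
ptr 0.056 [(40, 117), (51, 117), (62, 118), (70, 114), (79, 131), (103, 79)]
ptr 0.06 [(37, 113), (45, 116), (56, 115), (69, 114), (79, 133)]
ptr 0.064 [(37, 140), (44, 139), (51, 146), (62, 135), (70, 133), (80, 131), (89, 99), (98, 57)]
cur 0.074 [(35, 177), (46, 177), (55, 176), (67, 177), (73, 140), (84, 115)]
cur 0.078 [(36, 177), (47, 176), (56, 176), (64, 176), (83, 154), (92, 96)]
cur 0.082 [(37, 176), (45, 177), (56, 174), (65, 177), (83, 160), (94, 118)]
cur 0.086 [(34, 178), (46, 173), (57, 174), (66, 177), (72, 143), (84, 149), (94, 156)]
cur 0.09 [(35, 176), (46, 175), (54, 175), (66, 174), (83, 146), (97, 174)]
219 179
```

Pointer and line are now both visible: about 79.3 vs 83.3. Moving 3.6 mm more.

Request:
jog_arm(plan=[[[0.004, 0, 0.0007], [0, 0, 0]], [[0.0035, 0, 0.0006], [0, 0, 0]], [[0.0015, 0, 0.0002], [0, 0, 0]], [[0, 0, 0], [0, 0, 0]], [[0, 0, 0], [0, 0, 0]]])

```text
clock: 27.52
eef_pos: [0.5623, 0.0557, 0.0612]
tool_rot: [0.219, 0.093, 0.971, -0.022]
contact_force: [11.1, -6.2, -3.2]
grip_width: 0.0233
finger_force: 56.8
```

```bash
cat >> vis.py <<'E'
def cen(ys,lo,hi):
    d=np.arange(lo,hi,.0005); o=[]
    for r in prof(a,d,ys,.010):
        m=r-(r.max()*.5+np.median(r)*.5) if 0 else r-(r.max()+r.min())/2; m[m<0]=0; o.append((d*m).sum()/m.sum()*1e3)
    return np.round(o,1)
print('PTR',cen((.044,.048,.052,.056,.06),.074,.092),'LINE',cen((.076,.08,.084,.088),.078,.088))
E
python3 st.py; python3 vis.py | grep -v cur
```

```text
draw(grasp) mm 84.91 y 0.98 n 1.9 F us,y,n [ 8.1 -4.1 -9.6] [-0.76 -1.26 -0.65] w 0.0233 [ 0.109  0.384  2.094 -0.502  0.271 -0.813] rot vs square [0.2 9.6 0.1] t 27.5167
flange edge ini [(55, [-35.1]), (65, [-36.0]), (75, [-37.2])]
flange edge now [(55, [46.0, 99.5]), (65, [45.5]), (75, [45.0])]
ptr 0.044 [(40, 118), (46, 117), (54, 115), (65, 113), (72, 114), (82, 129), (95, 56), (101, 67), (106, 69)]
ptr 0.05 [(34, 114), (42, 115), (49, 117), (60, 115), (72, 112), (83, 133)]
ptr 0.056 [(37, 117), (45, 116), (56, 116), (65, 115), (76, 113), (83, 131), (106, 67)]
ptr 0.06 [(43, 114), (51, 115), (62, 113), (82, 129), (98, 42)]
ptr 0.064 [(37, 138), (44, 137), (51, 145), (63, 137), (69, 133), (74, 134), (83, 128), (92, 105), (105, 57)]
219 179
PTR [80.6 80.2 80.6 80.6 80.1] LINE [82.9 83.2 83.6 83.3]
```

Pointer peak 82.7, line 83.2: level. I'll nudge 0.4 mm and hold.

Request:
jog_arm(plan=[[[0.001, 0, 0.0002], [0, 0, 0]], [[0, 0, 0], [0, 0, 0]], [[0, 0, 0], [0, 0, 0]], [[0, 0, 0], [0, 0, 0]], [[0, 0, 0], [0, 0, 0]]])

```text
clock: 27.98
eef_pos: [0.562, 0.0558, 0.061]
tool_rot: [0.219, 0.093, 0.971, -0.022]
contact_force: [10.5, -6.4, -3.6]
grip_width: 0.0232
finger_force: 56.8
```

Request:
jog_arm(plan=[[[0, 0, 0], [0, 0, 0]], [[0, 0, 0], [0, 0, 0]], [[0, 0, 0], [0, 0, 0]], [[0, 0, 0], [0, 0, 0]], [[0, 0, 0], [0, 0, 0]]])

```text
clock: 28.4
eef_pos: [0.562, 0.0558, 0.061]
tool_rot: [0.219, 0.093, 0.971, -0.022]
contact_force: [11.7, -5.6, -2.8]
grip_width: 0.0233
finger_force: 56.8
```

Request:
jog_arm(plan=[[[0, 0, 0], [0, 0, 0]], [[0, 0, 0], [0, 0, 0]], [[0, 0, 0], [0, 0, 0]], [[0, 0, 0], [0, 0, 0]], [[0, 0, 0], [0, 0, 0]]])

```text
clock: 28.82
eef_pos: [0.562, 0.0558, 0.061]
tool_rot: [0.219, 0.093, 0.971, -0.022]
contact_force: [10.4, -5.6, -2.9]
grip_width: 0.0231
finger_force: 56.8
```

```bash
python3 st.py; python3 vis.py |grep ptr
```

```text
draw(grasp) mm 85.22 y 0.97 n 1.92 F us,y,n [ 7.5 -3.6 -8.8] [-0.77 -1.31 -0.64] w 0.0231 [ 0.109  0.384  2.094 -0.504  0.27  -0.811] rot vs square [0.2 9.6 0.1] t 28.8167
ptr 0.044 [(36, 116), (43, 120), (49, 117), (54, 115), (65, 114), (71, 113), (83, 133), (101, 64)]
ptr 0.05 [(34, 113), (44, 115), (52, 116), (58, 118), (73, 113), (83, 130), (106, 72)]
ptr 0.056 [(34, 119), (45, 115), (55, 115), (68, 112), (83, 130)]
ptr 0.06 [(33, 113), (45, 119), (60, 113), (66, 115), (82, 128), (103, 48)]
ptr 0.064 [(37, 137), (44, 136), (53, 142), (62, 133), (74, 135), (83, 127), (92, 105), (102, 57)]
```

Held level for over a second. Easing back home.

Request:
jog_arm(plan=[[[-0.004, 0, -0.0007], [0, 0, 0]], [[-0.008, 0, -0.0014], [0, 0, 0]], [[-0.012, 0, -0.002], [0, 0, 0]], [[-0.012, 0, -0.002], [0, 0, 0]], [[-0.012, 0, -0.002], [0, 0, 0]]])

```text
clock: 29.28
eef_pos: [0.5768, 0.0528, 0.0716]
tool_rot: [0.218, 0.093, 0.971, -0.022]
contact_force: [8.7, -4.2, -5.3]
grip_width: 0.023
finger_force: 56.8
```

Request:
jog_arm(plan=[[[-0.012, 0, -0.002], [0, 0, 0]], [[-0.012, 0, -0.002], [0, 0, 0]], [[-0.012, 0, -0.002], [0, 0, 0]], [[-0.012, 0, -0.002], [0, 0, 0]], [[-0.012, 0, -0.002], [0, 0, 0]]])

```text
clock: 29.7
eef_pos: [0.5956, 0.0489, 0.085]
tool_rot: [0.218, 0.093, 0.971, -0.022]
contact_force: [6.8, -3.8, -4.3]
grip_width: 0.0235
finger_force: 57.0
```

Request:
jog_arm(plan=[[[-0.012, 0, -0.002], [0, 0, 0]], [[-0.012, 0, -0.002], [0, 0, 0]], [[-0.012, 0, -0.002], [0, 0, 0]], [[-0.012, 0, -0.002], [0, 0, 0]], [[-0.012, 0, -0.002], [0, 0, 0]]])

```text
clock: 30.12
eef_pos: [0.6141, 0.0451, 0.0983]
tool_rot: [0.217, 0.093, 0.972, -0.023]
contact_force: [5.1, -2.4, -4.5]
grip_width: 0.0231
finger_force: 57.3
```

Request:
jog_arm(plan=[[[-0.01, 0, -0.0017], [0, 0, 0]], [[-0.008, 0, -0.0014], [0, 0, 0]], [[-0.006, 0, -0.001], [0, 0, 0]], [[-0.004, 0, -0.0007], [0, 0, 0]], [[-0.002, 0, -0.0003], [0, 0, 0]]])

```text
clock: 30.53
eef_pos: [0.6238, 0.0432, 0.1051]
tool_rot: [0.217, 0.093, 0.972, -0.023]
contact_force: [4.2, -2.7, -3.6]
grip_width: 0.0227
finger_force: 57.4
```

```bash
python3 st.py
```

```text
draw(grasp) mm 8.2 y 0.14 n 1.9 F us,y,n [ 1.7 -1.9 -5.6] [-0.05 -0.7  -0.41] w 0.0227 [ 0.069  0.363  1.922 -0.265  0.444 -1.095] rot vs square [0.3 9.8 0.1] t 30.5333
```

Request:
jog_arm(plan=[[[-0.004, 0, -0.0007], [0, 0, 0]], [[-0.004, 0, -0.0007], [0, 0, 0]], [[-0.004, 0, -0.0007], [0, 0, 0]], [[-0.003, 0, -0.0005], [0, 0, 0]], [[0, 0, 0], [0, 0, 0]]])

```text
clock: 30.95
eef_pos: [0.6284, 0.0422, 0.1084]
tool_rot: [0.217, 0.093, 0.972, -0.023]
contact_force: [4.5, -3.3, -2.8]
grip_width: 0.0232
finger_force: 57.4
```

```bash
python3 st.py
```

```text
draw(grasp) mm 2.48 y 0.07 n 1.9 F us,y,n [ 2.5 -2.4 -5.2] [-0.06 -0.83 -0.45] w 0.0232 [ 0.066  0.363  1.909 -0.256  0.457 -1.108] rot vs square [0.3 9.8 0.1] t 30.95
```

Request:
jog_arm(plan=[[[-0.002, 0, -0.0003], [0, 0, 0]], [[-0.002, 0, -0.0003], [0, 0, 0]], [[-0.001, 0, -0.0002], [0, 0, 0]], [[0, 0, 0], [0, 0, 0]], [[0, 0, 0], [0, 0, 0]]])

```text
clock: 31.37
eef_pos: [0.6294, 0.042, 0.1092]
tool_rot: [0.216, 0.093, 0.972, -0.023]
contact_force: [5.1, -3.0, -4.0]
grip_width: 0.023
finger_force: 57.3
```

```bash
python3 st.py;python3 vis.py | grep flange
```

```text
draw(grasp) mm 1.17 y 0.06 n 1.91 F us,y,n [ 2.3 -2.  -6.5] [-0.13 -0.79 -0.46] w 0.023 [ 0.065  0.363  1.905 -0.253  0.462 -1.112] rot vs square [0.3 9.9 0.1] t 31.3667
flange edge ini [(55, [-35.1]), (65, [-36.0]), (75, [-37.2])]
flange edge now [(55, []), (65, []), (75, [-35.4, -12.9, 0.4, 26.5, 70.1, 77.0])]
```

Spring still pulls about 2.3 N, so it's not quite on the stop. Small further steps until the force reverses.

Request:
jog_arm(plan=[[[-0.002, 0, -0.0003], [0, 0, 0]], [[-0.002, 0, -0.0003], [0, 0, 0]], [[-0.002, 0, -0.0003], [0, 0, 0]], [[0, 0, 0], [0, 0, 0]], [[0, 0, 0], [0, 0, 0]]])

```text
clock: 31.83
eef_pos: [0.6293, 0.042, 0.1092]
tool_rot: [0.214, 0.092, 0.972, -0.023]
contact_force: [5.4, -1.5, -11.1]
grip_width: 0.0229
finger_force: 56.5
```

```bash
python3 st.py
```

```text
draw(grasp) mm 1.17 y 0.05 n 1.99 F us,y,n [ -1.8  -0.4 -12.2] [ 0.18 -0.32 -0.46] w 0.0229 [ 0.065  0.363  1.902 -0.248  0.469 -1.118] rot vs square [ 0.4 10.1  0. ] t 31.8333
```

Request:
jog_arm(plan=[[[-0.002, 0, -0.0003], [0, 0, 0]], [[-0.002, 0, -0.0003], [0, 0, 0]], [[0, 0, 0], [0, 0, 0]], [[0, 0, 0], [0, 0, 0]], [[0, 0, 0], [0, 0, 0]]])

```text
clock: 32.25
eef_pos: [0.6293, 0.042, 0.1093]
tool_rot: [0.213, 0.092, 0.972, -0.023]
contact_force: [3.9, 2.0, -18.9]
grip_width: 0.0232
finger_force: 55.7
```

```bash
python3 st.py
```

```text
draw(grasp) mm 1.05 y 0.0 n 2.04 F us,y,n [ -8.    2.7 -17.5] [ 0.73  0.33 -0.28] w 0.0232 [ 0.065  0.364  1.899 -0.245  0.473 -1.121] rot vs square [ 0.4 10.3 -0. ] t 32.25
```

On the home stop. Unload, release and withdraw.

Request:
jog_arm(plan=[[[0.003, 0, 0.001], [0, 0, 0]], [[0, 0, 0], [0, 0, 0]], [[0, 0, 0], [0, 0, 0]], [[0, 0, 0], [0, 0, 0]], [[0, 0, 0], [0, 0, 0]]])

```text
clock: 32.67
eef_pos: [0.6293, 0.042, 0.1093]
tool_rot: [0.214, 0.092, 0.972, -0.023]
contact_force: [3.6, 1.5, -23.0]
grip_width: 0.0231
finger_force: 55.3
```

Request:
jog_arm(plan=[[[0, 0, 0], [0, 0, 0]], [[0, 0, 0], [0, 0, 0]], [[0, 0, 0], [0, 0, 0]], [[0, 0, 0], [0, 0, 0]], [[0, 0, 0], [0, 0, 0]]], jaw=1)

```text
clock: 33.08
eef_pos: [0.6319, 0.0421, 0.1125]
tool_rot: [0.217, 0.092, 0.972, -0.023]
contact_force: [-0.5, -0.2, 0.2]
grip_width: 0.0816
finger_force: 0.0
```

Request:
jog_arm(plan=[[[0, 0, 0], [0, 0, 0]], [[0, 0, 0], [0, 0, 0]], [[0, 0, -0.02], [0, 0, 0]], [[0.004, 0, -0.04], [0, 0, 0]], [[0.008, 0, -0.06], [0, 0, 0]]])

```text
clock: 33.5
eef_pos: [0.6056, 0.0467, 0.1509]
tool_rot: [0.214, 0.092, 0.972, -0.023]
contact_force: [-0.1, 0.8, -0.5]
grip_width: 0.0857
finger_force: 0.0
```

Request:
jog_arm(plan=[[[0.02, 0, -0.07], [0, 0, 0]], [[0.03, 0, -0.07], [0, 0, 0]], [[0.04, 0, -0.07], [0, 0, 0]], [[0.05, -0.02, -0.07], [0, 0, 0]], [[0.05, -0.04, -0.07], [0, 0, 0]]])

```text
clock: 33.92
eef_pos: [0.4753, 0.0489, 0.248]
tool_rot: [0.216, 0.091, 0.972, -0.022]
contact_force: [0.7, -0.4, 0.1]
grip_width: 0.0855
finger_force: 0.0
```

Request:
jog_arm(plan=[[[0.03, -0.07, -0.04], [0, 0, 0]], [[0.03, -0.08, -0.04], [0, 0, 0]], [[0, -0.08, 0], [0, 0, 0]], [[0, -0.08, 0], [0, 0, 0]], [[0, 0, 0], [0, 0, 0]]])

```text
clock: 34.33
eef_pos: [0.4167, -0.0727, 0.2676]
tool_rot: [0.216, 0.096, 0.971, -0.025]
contact_force: [-0.9, 0.1, 0.0]
grip_width: 0.085
finger_force: 0.0
```

```bash
python3 st.py; python3 vis.py | grep flange; python3 - <<'E'
from h import *
a,K,T=cam('top'); save('f.png',cv2.resize(a,(800,600)))
print(rim(a,K,T,base,.174))
E
```

```text
draw(grasp) mm 63.96 y -152.15 n 239.28 F us,y,n [-0.7 -0.   0.5] [0.06 0.18 0.1 ] w 0.085 [-0.307 -0.162  2.031  0.053  0.836 -1.708] rot vs square [0.7 9.8 0.3] t 34.3333
flange edge ini [(55, [-35.1]), (65, [-36.0]), (75, [-37.2])]
flange edge now [(55, [-34.8]), (65, [-35.7]), (75, [-36.7, 29.3])]
(array([0.4526, 0.3458]), np.float64(0.0306), 64)
```

View pics/f.png

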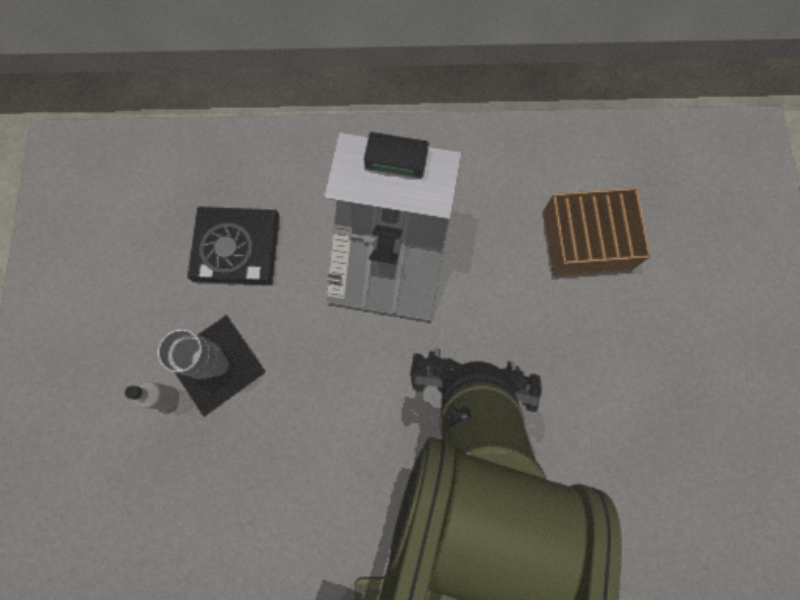

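The final view shows the stack upright on the mat with its rim at (180,352). The handle is home to within measurement (flange edge −35.7 vs −36.0 mm), and the cursor, bottle, blower and carton look unchanged. Signing off.

```bash
python3 -c "
from workcell import *
print(sign_off())"
```

```text
the job is handed in; nothing more can be done
None
```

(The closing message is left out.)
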